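# Close up the light-tight sample cabinet

## Robot

A 6-joint arm with a two-finger parallel gripper is mounted at the origin on the work surface. World frame = base frame: x ahead of the robot, y to its left, z up, the work surface at z = 0. Lengths are in mm, angles in rad, forces in N, time in s.
With the tool pointing down it reaches from about 275 to 1000 mm from the base axis. Payload 8.4 kg.
Tool frame: the origin (TCP) lies at the very end of the fingers, on their centre line; the grasp point (between the pads) lies 19 mm behind it; z points along the fingers, y is the direction in which the jaws open and shut (so a half turn about z gives the same grasp; the last joint's range is limited). The gripper opens to 85 mm and grips with 20 to 120 N. Pads are 22 mm wide; open, the fingers measure 114 mm over their backs; the gripper's body (76 mm by 85 mm) begins 54 mm behind the grasp point. The pads swing forward as they close: fully open they stand 13 mm farther back than shut.
Start: joints at [-1.282, 0.353, 1.633, -0, 1.155, -0.002], TCP at [179.198, -598.762, 231.281] pointing down, gripper open.
Joint ranges: [-2.63, 2.63], [-0.92, 2.1], [0.06, 2.66], [-1.3, 4.44], [0, 2.69], [-3.02, 3.02]. Speed limits (rad/s): [2.22, 2.22, 2.79, 3.14, 3.14, 3.14].

## Interface

Orientations are given as [roll, pitch, yaw] about the fixed x, y, z axes, in that order (R = Rz(yaw) Ry(pitch) Rx(roll)).
In Python, from rig import r gives the robot as it stands.
- The arm moves only by the tool move_arm, never from a script. Its argument "increments" is a list of rows, each an object of numbers: "tx", "ty", "tz": the shift along the tool's x, y, z in cm; "rx", "ry", "rz": the turn, a rotation vector about the tool's x, y, z in degrees; "gripper": the gripper's target within -1 to 1 (fully open at 1, half-way at 0, shut at -1). A call has 1 to 12 rows; each row shifts and turns the commanded pose from where the row before left it, along the tool's axes as they then stand; what a row does not reach is not made up. A row lasts 1/10 s, in which the tool goes at most 50 mm and 8.59 degrees, less where a joint would pass 70% of its speed; a pose out of reach is approached as far as the arm can. A call is refused whole if a number of a shift passes 5 or a number of a turn 8.59, either way. A call with a gripper value outside its range is refused whole. The fingers move at their own pace and stop on an object; "squeeze" is the grip in N (left out, the last holds). Time passes only in rows, so rows that do not move let the fingers close. It gives the time, the measured TCP pose, the force and the opening at its end, in the units of the state.
- r.sense(): the state, without advancing time (a new reading comes with each control period).
- r.grab_frame(name): name is "scene" or "side" or "wrist"; returns (picture, depth): 384x512x3 uint8, red, green, blue; 384x512 float32, mm along the optical axis (not along the pixel's ray), 0 where there is no reading.
- r.camera_model(name): a dict with "fx", "fy", "cx", "cy" (pixels), "R" (3x3) and "t" (3): a world point X has camera coordinates R X + t; the wrist camera has in their place "hand_eye" (4x4, takes a point from camera to tool coordinates, whose origin is the TCP and whose axes are the flange's). Camera axes: x right, y down, z forward; pixel columns grow to the right and rows downward; lengths in mm; the calibration is good to about 2 mm. A picture is of the moment at which its call begins: read the wrist's pose just before it. camera_model takes no time and is no camera call.
- r.sign_off(): hands the job in, once; it reports no verdict.
Trained networks look in the newest picture that a camera, given by its name, has taken for a name from the list of things; names that differ only in an ending like _2 or _b are one class to them, and where a whole thing is asked for, a point or a joint stands for the part that bears it (a point fixed in the world has none). Each returns a list of dicts, best first, with "confidence" (0 to 1); they miss things now and then, are a little off and sometimes report something else, mostly with a low value. They report only what shows in the picture. A call takes as long as a camera call. They do not tell look-alikes from the thing itself.
- r.cut_out(query, camera): "mask" (384x512 bool, what is visible of it) and "bbox" ([left, top, right, bottom] in pixels, round what is visible of it).
- r.place_of(query, camera): "location" ([row, column] in pixels: a listed point, or the origin of a listed thing).
The state is a dict: "clock": time; "qpos": joint angles; "qvel": joint speeds; "joint_efforts": joint torques, N m; "eef_pos": TCP position; "tcp_rot": TCP orientation; "contact_force": force on the tool from outside, world axes, zero at the start; "wrist_torque": the same for the moment, N m; "opening": opening from 0.0 (shut) to 1.0 (fully open).
Only numpy, scipy, OpenCV 4.12 (cv2) and the standard library are available. Lean on these libraries where they do the work, as an engineer would, in place of code of your own. Each camera call takes 0.05 s, during which the arm holds its last target. There are 200 camera calls.

## Task

Close up the dark sample cabinet: push its pull-out shelf, with the two bottles standing on it, fully home while both doors are open, then shut the rebated door (the one without a handle) fully, and only then shut the flanged door (the one with the bar handle) fully, so that its flange laps over the other door's rebate. Do it gently: no bottle may tip over, neither door may be slammed, and the tube rack, the tip box and the reagent bottle on the bench stay where they are.

Things in the scene. Friction and masses are not known exactly. Their poses are not given: they have to be found in the camera images.
- cabinet: Fixed grey steel cabinet, open front towards the robot: 360 mm wide (its y), 240 mm deep (its x), walls 12 mm, top 242 mm above the bench, nothing on it. Origin at bench height under the middle of the carcass; +x points into the cabinet, away from the robot, +y to the left as one faces its front. Carcass front plane at x = -120 mm. Shut doors (18 mm thick) have flush outer faces at x = -146 mm; an 8 mm seal lies behind them.
- rebated_leaf (a joint): Angle of the rebated door (cabinet's left, no handle), rad: 0 fully shut, grows as it opens towards the robot, to 2.1. 189 mm from pin to free edge; in the last 19 mm only the inner 8 mm of its thickness remain (the rebate). Stays where left; hinge friction 0.08 N m, 0.8 kg. The doors really touch: with the flanged door shut first, its flange blocks this one about 0.1 rad short.
- flanged_leaf (a joint): Angle of the flanged door (cabinet's right, vertical bar handle), rad: 0 fully shut, grows as it opens towards the robot, to 2.1. 187 mm from pin to free edge; in the last 19 mm only the outer 8 mm of its thickness remain: the flange, which fills the other door's rebate and laps it by 16 mm when both are shut. Stays where left; hinge friction 0.08 N m, 0.8 kg.
- rebated_leaf_hinge (a point): Top of the rebated door's vertical pin axis, 238 mm above the bench, at cabinet x = -146, y = +180 mm: in the plane of the door's outer face. Turns with the door: its x is the door's normal from outer to inner face, the door runs along its -y and down to 16 mm above the bench.
- rebated_leaf_edge (a point): Top outer corner of the rebated door's free edge: 189 mm from its pin, at the level of the outer face, 238 mm above the bench.
- flanged_leaf_hinge (a point): Top of the flanged door's vertical pin axis, 238 mm above the bench, at cabinet x = -146, y = -180 mm: in the plane of the door's outer face. Turns with the door: its x is the door's normal from outer to inner face, the door runs along its +y and down to 16 mm above the bench.
- flanged_leaf_edge (a point): Top outer corner of the flange, the flanged door's free edge: 187 mm from its pin, 238 mm above the bench.
- flanged_leaf_handle (a point): Middle of the vertical steel bar handle, 90 mm long, 35 mm off the outer face of the flanged door, 135 mm from its pin; 125 mm above the bench, its top end about 175 mm above the bench, so the face above that is clear.
- shelf (a joint): How far the pull-out shelf stands out, m: 0 fully home against its stop, up to 0.13, towards the robot. An aluminium tray with a tall front, 280 mm wide, 195 mm deep, floor 102 mm above the bench, on two runners; friction 2 N plus 4 N s/m, 0.9 kg. Fully home its front face lies 3 mm in front of the plane of the carcass front (cabinet x = -123 mm), clear of the shut doors by 5 mm.
- shelf_front (a point): Middle of the top edge of the shelf's front panel, on its front face, 212 mm above the bench. The panel is 280 mm wide, 8 mm thick and stands from 96 to 212 mm above the bench, 30 mm lower than the cabinet's top; push on its front face near the top, from above.
- bottle_a: Amber glass sample bottle with black cap, 54 mm diameter, 115 mm tall, about 0.22 kg, standing loose on the shelf towards its left; origin at the centre of its underside.
- bottle_b: The same kind of bottle, standing loose on the shelf towards its right; origin at the centre of its underside.
- tube_rack: Bystander: small blue wire rack with one capped tube, 76 x 136 mm, 78 mm high (tube to 114 mm); origin at the centre of its underside.
- tip_box: Bystander: orange pipette-tip box with clear lid, 85 x 120 x 85 mm high; origin at the centre of its underside.
- reagent_bottle: Bystander: white plastic bottle, 68 mm diameter, 150 mm tall; origin at the centre of its underside.
There are look-alikes about, which are no part of the job. What is shaped like the bottle_a but green or turquoise is not meant.

How it is judged (in metres and radians):
On the way, in this order (a step that is already met when the one before it is completed fails the run):
1. the shelf is pushed fully home (within 5 mm) while both doors are still open (value of joint shelf below 0.005 m and value of joint each of rebated_leaf, flanged_leaf above 0.5 rad), for 0.2 s.
2. the rebated door is fully shut (within 0.03 rad) while the flanged door is still open (more than 0.3 rad) (value of joint rebated_leaf below 0.03 rad and value of joint flanged_leaf above 0.3 rad), for 0.2 s.
3. the flanged door is fully shut over it (both within 0.03 rad) (value of joint each of rebated_leaf, flanged_leaf below 0.03 rad), for 0.2 s.
At the end, for the whole second after the job is handed in: The shelf is home (within 5 mm of its stop), both doors are shut within 0.03 rad (about 5 mm at the free edge) and at rest with the flange lapped over the rebate, both bottles stand upright (within 0.15 rad) on the shelf inside, and the three bystanders are within 30 mm of where they stood (all of step 3 and value of joint shelf below 0.005 m and velocity of joint rebated_leaf between -0.05 and 0.05 rad/s and velocity of joint flanged_leaf between -0.05 and 0.05 rad/s and angle between each of bottle_a, bottle_b's own z axis and vertical below 0.15 rad and x of each of bottle_a, bottle_b in the frame of cabinet above -0.1 m and z of each of bottle_a, bottle_b in the frame of cabinet above 0.095 m and distance of each of tube_rack, tip_box, reagent_bottle from where it was at the start of the episode below 0.03 m); the robot touches nothing.
It fails at once if a bottle is tipped over (more than 0.5 rad) (angle between any of bottle_a, bottle_b's own z axis and vertical above 0.5 rad).
It fails at once if a door is slammed (turning faster than 2.5 rad/s over its last 0.2 rad) ((value of joint rebated_leaf below 0.2 rad and velocity of joint rebated_leaf below -2.5 rad/s) or (value of joint flanged_leaf below 0.2 rad and velocity of joint flanged_leaf below -2.5 rad/s)).
It fails at once if the tube rack, tip box or reagent bottle is moved by more than 30 mm (distance of any of tube_rack, tip_box, reagent_bottle from where it was at the start of the episode above 0.03 m).
It also fails if it takes over 64 s, if anything falls off the work surface, if the arm or the gripper's body presses on something with over 40 N, if the wrist force passes 120 N, or if a joint passes its speed limit or range.

## Working session

There is one attempt and no reset: what is moved stays moved. The work goes in short steps, Python scripts to look and compute and a tool call to move; the robot and the scene stay as the last step left them, time stands still between calls to the robot, and variables do not carry over. Pictures are saved under pics/ and viewed, about 8 in all and at most 12, crops included, and the job is handed in when it is done.

Besides the shell and the picture viewer there is one more tool, called as a command line: name --argument value ..., lists and objects as JSON in quotes. move_arm: Moves the arm, as the interface text tells. Its arguments: {"type":"object","properties":{"increments":{"type":"array","items":{"type":"object","properties":{"tx":{"type":"number"},"ty":{"type":"number"},"tz":{"type":"number"},"rx":{"type":"number"},"ry":{"type":"number"},"rz":{"type":"number"},"gripper":{"type":"number"}}}},"squeeze":{"type":"number"}},"required":["increments"]}

```bash
mkdir -p pics; ls
cat > h.py <<'E'
import numpy as np, cv2
from rig import r
def world(cam,row,col,d):
    m=r.camera_model(cam)
    p=np.array([(col-m['cx'])/m['fx']*d,(row-m['cy'])/m['fy']*d,d])
    R=np.array(m['R']);t=np.array(m['t'])
    return R.T@(p-t)
def dep(D,row,col,k=2):
    a=D[int(row)-k:int(row)+k+1,int(col)-k:int(col)+k+1];a=a[a>0]
    return np.median(a) if a.size else 0
E
python3 - <<'E'
from h import *
s=r.sense();print(s)
for c in ['scene','side']:
    im,D=r.grab_frame(c);np.save(f'{c}.npy',D);cv2.imwrite(f'pics/{c}0.png',im[:,:,::-1])
    for q in ['rebated_leaf_hinge','rebated_leaf_edge','flanged_leaf_hinge','flanged_leaf_edge','flanged_leaf_handle','shelf_front','bottle_a','tube_rack','tip_box','reagent_bottle','cabinet']:
        for o in r.place_of(q,c)[:3]:
            y,x=o['location'];d=dep(D,y,x);print(c,q,round(o['confidence'],2),np.round([y,x]),np.round(world(c,y,x,d)))
E
```

```text
pics
{'clock': 0.0, 'qpos': array([-1.28240861e+00,  3.53672699e-01,  1.63416449e+00,  2.63887918e-05,
        1.15521106e+00, -2.41290594e-03]), 'qvel': array([ 0.0015898 , -0.00042561, -0.00011214,  0.00101592,  0.00086001,
        0.0022119 ]), 'joint_efforts': array([-5.12947952e-05, -6.05254269e+01, -3.42056787e+01,  1.66994428e-04,
        9.39206657e-03,  4.90686693e-05]), 'eef_pos': array([ 179.05768528, -598.28009525,  230.53337131]), 'tcp_rot': array([-3.14013713e+00, -2.76391791e-05,  2.90789935e-01]), 'contact_force': array([-0.80886821, -0.22572958, -0.00710651]), 'wrist_torque': array([-0.01723301,  0.01208104,  0.00656997]), 'opening': 1.001557390912047}
scene rebated_leaf_hinge 0.77 [240. 255.] [640. 161. 233.]
scene rebated_leaf_edge 0.84 [254. 316.] [455. 171. 146.]
scene rebated_leaf_edge 0.65 [135. 320.] [ 433. -295.   -2.]
scene flanged_leaf_hinge 0.69 [124. 258.] [ 655. -324.    0.]
scene flanged_leaf_edge 0.67 [139. 321.] [ 428. -279.   -0.]
scene flanged_leaf_edge 0.37 [222. 251.] [656.  93. 185.]
scene flanged_leaf_handle 0.88 [142. 303.] [ 511. -157.  229.]

[... 531 characters left out ...]
1.   86.]
side rebated_leaf_edge 0.7 [206. 179.] [507. 264.  -1.]
side flanged_leaf_hinge 0.7 [212. 310.] [ 665. -194.  194.]
side flanged_leaf_edge 0.81 [261. 279.] [ 489. -177.   96.]
side flanged_leaf_edge 0.66 [175. 279.] [716. -48. 241.]
side flanged_leaf_handle 0.84 [259. 292.] [ 511. -213.  130.]
side shelf_front 0.75 [204. 252.] [592. -13. 209.]
side bottle_a 0.76 [184. 242.] [648.  55. 180.]
side bottle_a 0.7 [171. 211.] [622. 157. 236.]
side bottle_a 0.65 [204. 281.] [650. -96. 178.]
side tube_rack 0.7 [165. 142.] [578. 488.   2.]
side tip_box 0.61 [301. 346.] [ 481. -433.   84.]
side reagent_bottle 0.96 [266. 360.] [ 610. -431.   93.]
side cabinet 0.84 [176. 276.] [708. -40. 242.]
```

```bash
python3 -c "
import cv2,numpy as np
a=cv2.imread('pics/scene0.png')[50:384,150:420];b=cv2.imread('pics/side0.png')[80:384,90:420]
cv2.imwrite('pics/c1.png',cv2.resize(a,None,fx=1.8,fy=1.8,interpolation=2)[:600]);cv2.imwrite('pics/c2.png',cv2.resize(b,None,fx=1.95,fy=1.95,interpolation=2)[:600])"
```

```text
(no output)
```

View pics/c1.png

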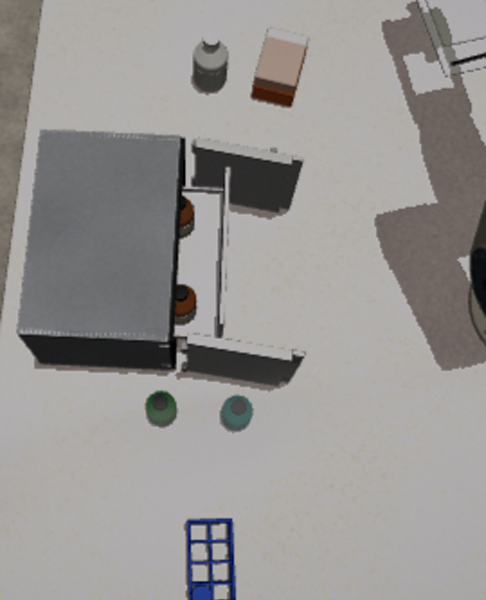

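View pics/c2.png

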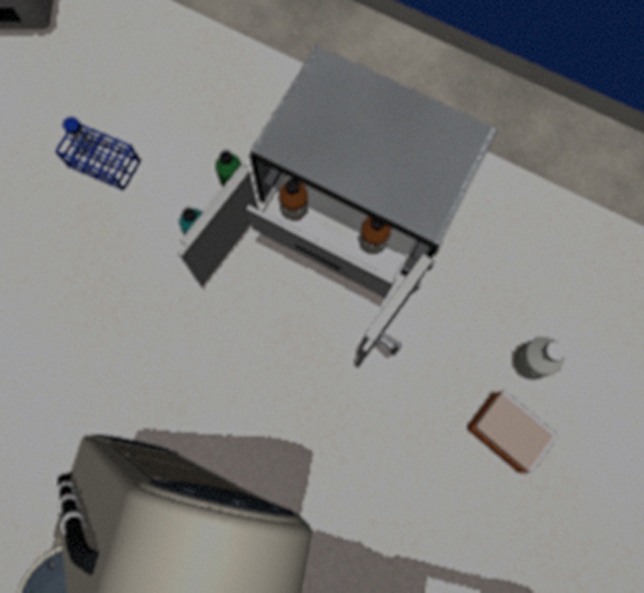

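The scene view shows the cabinet with both doors open about 90°. The two amber bottles stand on the shelf (scene px ≈(252,170) and (252,218)). The green (239,277) and turquoise (281,279) bottles outside the left door are look-alikes to leave alone. The tip box is at (305,88), the white bottle at (267,85) and the rack at (266,365). The handle is on the right door, as described.

Next I fit the cabinet and doors from depth.

Run:
```python
from h import *
P={}
for c in ['scene','side']:
    D=np.load(f'{c}.npy');m=r.camera_model(c)
    v,u=np.mgrid[:384,:512];p=np.stack([(u-m['cx'])/m['fx']*D,(v-m['cy'])/m['fy']*D,D],-1)
    W=(p-np.array(m['t']))@np.array(m['R']);W[D<=0]=np.nan;P[c]=W
    w=W.reshape(-1,3);w=w[(w[:,0]>400)&(w[:,0]<1050)&(abs(w[:,1])<330)]
    t=w[(abs(w[:,2]-241)<7)]
    # cabinet top: big component
    G=np.zeros((700,700),np.uint8);ij=((t[:,:2]+[-350,350])).astype(int);G[ij[:,0],ij[:,1]]=255
    G=cv2.morphologyEx(G,cv2.MORPH_CLOSE,np.ones((7,7)));Go=cv2.morphologyEx(G,cv2.MORPH_OPEN,np.ones((41,41)))
    cs,_=cv2.findContours(Go,0,1);b=max(cs,key=cv2.contourArea);rr=cv2.minAreaRect(b);print(c,'cab rect (y+350,x-350)',rr, 'z',np.median(t[:,2]))
    (cy,cx),sz,a=rr
    print(' center',cx+350,cy-350)
    np.save(f'{c}_t.npy',w)
    # shelf front
    for nm,z0 in (('door',237),('shelf',212)):
        q=w[(abs(w[:,2]-z0)<6)]
        q=q[q[:,0]<cx+350-100]
        for side in ((-300,-95),(-95,130),(130,300)):
            k=q[(q[:,1]>side[0])&(q[:,1]<side[1])]
            if len(k)>8:
                print(nm,side,len(k)); o=np.argsort(k[:,0]);print(np.round(k[o][::max(1,len(k)//12)]).astype(int).tolist())
```

```text
scene cab rect (y+350,x-350) ((333.89068603515625, 440.53607177734375), (243.7976531982422, 357.6353759765625), 89.4974136352539) z 241.72821436622462
 center 790.5360717773438 -16.10931396484375
door (-300, -95) 473
[[466, -170, 234], [497, -155, 240], [515, -168, 239], [537, -162, 241], [555, -178, 240], [577, -173, 240], [598, -168, 241], [617, -191, 234], [638, -177, 240], [670, -153, 242], [676, -97, 243], [683, -113, 243], [690, -170, 239]]
door (-95, 130) 419
[[666, 98, 239], [668, -27, 241], [670, 84, 242], [671, 16, 239], [673, -54, 238], [675, 9, 236], [677, 108, 243], [679, 119, 239], [681, 45, 242], [683, 57, 240], [686, -64, 242], [688, -7, 242], [690, 126, 240]]
door (130, 300) 462
[[460, 172, 233], [486, 175, 238], [502, 178, 236], [517, 160, 238], [534, 161, 241], [551, 165, 242], [571, 166, 238], [588, 164, 239], [605, 156, 238], [623, 150, 234], [639, 159, 240], [674, 155, 239], [689, 144, 239]]
shelf (-300, -95) 146
[[469, -162, 213], [497, -157, 213], [522, -161, 217], [547, -167, 206], [575, -169, 214], [589, -145, 212], [591, -115, 212], [593, -99, 209], [595, -
[... 1523 characters left out ...]
, 210], [589, -113, 213], [589, -146, 208], [590, -149, 210], [591, -144, 213], [592, -159, 209], [593, -125, 209], [594, -150, 213], [595, -143, 208], [596, -98, 212], [597, -120, 209], [652, -203, 217], [669, -189, 212], [682, -200, 215]]
shelf (-95, 130) 222
[[587, 54, 210], [588, -10, 206], [589, 93, 213], [589, 6, 212], [591, -68, 213], [592, -26, 211], [592, 111, 210], [593, -55, 208], [595, 47, 213], [596, -91, 211], [657, 78, 217], [665, 79, 215], [671, 67, 217]]
shelf (130, 300) 72
[[458, 165, 206], [466, 164, 217], [487, 162, 215], [501, 160, 213], [516, 158, 207], [533, 156, 216], [555, 154, 213], [572, 153, 213], [587, 150, 212], [604, 149, 211], [627, 147, 207], [652, 157, 216]]
```

```bash
cat >> h.py <<'E'
import json
def plan(tgt,n,start=None,grip=None):
    """straight move of downward tool from (x,y,z,yaw) to tgt in n rows; prints rows"""
    s=r.sense()
    if start is None: start=list(s['eef_pos'])+[s['tcp_rot'][2]]
    a=np.array(start,float);b=np.array(tgt,float);rows=[];cur=a.copy();
    for i in range(1,n+1):
        w=a+(b-a)*i/n;d=w-cur;c,sn=np.cos(cur[3]),np.sin(cur[3])
        row=dict(tx=round((c*d[0]+sn*d[1])/10,2),ty=round((sn*d[0]-c*d[1])/10,2),tz=round(-d[2]/10,2),rz=round(-np.degrees(d[3]),2))
        # replay the rounded row
        cur=cur+[10*(c*row['tx']+sn*row['ty']),10*(sn*row['tx']-c*row['ty']),-10*row['tz'],-np.radians(row['rz'])]
        if grip is not None: row['gripper']=grip
        rows.append(row)
    print(json.dumps([{k:v for k,v in q.items() if v or k=='gripper'} for q in rows]));return cur
E
python3 - <<'E'
from h import *
print(np.round(r.camera_model('wrist')['hand_eye'],2).tolist())
for c in ['scene','side']:
    w=np.load(f'{c}_t.npy')
    def line(k,ax,nm):
        o=1-ax
        vx,vy,x0,y0=cv2.fitLine(k[:,:2].astype(np.float32),cv2.DIST_HUBER,0,.01,.01).ravel();print(c,nm,len(k),'dir',np.round([vx,vy],3),'pt',np.round([x0,y0],1))
    s=w[(abs(w[:,2]-210)<5)&(abs(w[:,1])<110)&(w[:,0]<602)&(w[:,0]>575)];line(s,1,'shelf');print(np.percentile(s[:,0],[3,50,97]))
    t=w[(abs(w[:,2]-241)<6)&(w[:,0]>655)]
    fr=[];
    for y in range(-160,130,5):
        k=t[abs(t[:,1]-y)<2.5]
        if len(k)>10: fr.append([np.percentile(k[:,0],1),y])
    line(np.array(fr),1,'front')
    L=[];Rr=[]
    for x in range(690,890,5):
        k=t[abs(t[:,0]-x)<2.5]; L.append([x,k[:,1].max()]);Rr.append([x,k[:,1].min()])
    line(np.array(L),0,'L');line(np.array(Rr),0,'R')
    for nm,a in (('reb',(140,200)),('fl',(-215,-140))):
        k=w[(w[:,2]>232)&(w[:,2]<246)&(w[:,0]<630)&(w[:,1]>a[0])&(w[:,1]<a[1])];line(k,0,nm);print(k[:,0].min())
plan([545,-15,300,1.5708],18,grip=-1)
E
```

```text
[[0.0, -0.95, -0.31, 77.33], [1.0, 0.0, -0.0, 0.35], [0.0, -0.31, 0.95, -142.11], [0.0, 0.0, 0.0, 1.0]]
scene shelf 162 dir [ 0.013 -1.   ] pt [591.5   3.2]
[587.24409917 591.55678624 595.49910844]
scene front 58 dir [ 0.01 -1.  ] pt [670.4 -13.7]
scene L 40 dir [1.    0.009] pt [789.  163.5]
scene R 40 dir [1.    0.012] pt [ 787.7 -194.3]
scene reb 367 dir [ 0.996 -0.094] pt [545.8 164.6]
459.6347823306946
scene fl 300 dir [ 0.993 -0.117] pt [ 551.2 -172.9]
466.0276244701927
side shelf 171 dir [ 0.006 -1.   ] pt [591.3  -4.6]
[587.66268571 591.27114058 596.07230764]
side front 58 dir [ 0.008 -1.   ] pt [670.1 -15.2]
side L 40 dir [1.    0.007] pt [792.5 160.9]
side R 40 dir [1.    0.005] pt [ 780.5 -196. ]
side reb 282 dir [ 0.996 -0.092] pt [544.9 162.5]
459.0577750687034
side fl 282 dir [ 0.992 -0.128] pt [ 550.9 -175.3]
466.59729126492067
[{"tx": 2.88, "ty": -2.52, "tz": -0.38, "rz": -4.07, "gripper": -1}, {"tx": 3.05, "ty": -2.32, "tz": -0.38, "rz": -4.08, "gripper": -1}, {"tx": 3.2, "ty": -2.09, "tz": -0.38, "rz": -4.07, "gripper": -1}, {"tx": 3.35, "ty": -1.86, "tz": -0.39, "r
[... 265 characters left out ...]
.38, "rz": -4.08, "gripper": -1}, {"tx": 3.78, "ty": -0.58, "tz": -0.38, "rz": -4.07, "gripper": -1}, {"tx": 3.82, "ty": -0.3, "tz": -0.39, "rz": -4.07, "gripper": -1}, {"tx": 3.82, "ty": -0.04, "tz": -0.38, "rz": -4.08, "gripper": -1}, {"tx": 3.82, "ty": 0.24, "tz": -0.38, "rz": -4.07, "gripper": -1}, {"tx": 3.8, "ty": 0.51, "tz": -0.38, "rz": -4.08, "gripper": -1}, {"tx": 3.75, "ty": 0.77, "tz": -0.38, "rz": -4.07, "gripper": -1}, {"tx": 3.68, "ty": 1.04, "tz": -0.38, "rz": -4.08, "gripper": -1}, {"tx": 3.6, "ty": 1.3, "tz": -0.39, "rz": -4.07, "gripper": -1}, {"tx": 3.5, "ty": 1.55, "tz": -0.38, "rz": -4.08, "gripper": -1}, {"tx": 3.38, "ty": 1.8, "tz": -0.38, "rz": -4.07, "gripper": -1}]
```

move_arm --increments '[{"tx": 2.9, "ty": -2.5, "tz": -0.6, "rz": -4, "gripper": -1}, {"tx": 3, "ty": -2.3, "tz": -0.6, "rz": -4}, {"tx": 3.2, "ty": -2.1, "tz": -0.6, "rz": -4}, {"tx": 3.4, "ty": -1.9, "tz": -0.6, "rz": -4}, {"tx": 3.5, "ty": -1.6, "tz": -0.6, "rz": -4}, {"tx": 3.6, "ty": -1.4, "tz": -0.6, "rz": -4}, {"tx": 3.7, "ty": -1.1, "tz": -0.6, "rz": -4}, {"tx": 3.7, "ty": -0.8, "tz": -0.6, "rz": -4}, {"tx": 3.8, "ty": -0.6, "tz": -0.6, "rz": -4}, {"tx": 3.8, "ty": -0.3, "tz": -0.6, "rz": -4}, {"tx": 3.8, "ty": 0, "tz": -0.6, "rz": -4}, {"tx": 3.8, "ty": 0.2, "tz": -0.6, "rz": -4}]'

```text
invalid input
```

Run:
```python
from h import *
print(r.sense()['opening']);plan([545,-15,300,1.5708],8)
```

```text
1.0023940691258786
[{"tx": 6.47, "ty": -5.68, "tz": -0.86, "rz": -9.17}, {"tx": 7.3, "ty": -4.58, "tz": -0.86, "rz": -9.16}, {"tx": 7.93, "ty": -3.35, "tz": -0.86, "rz": -9.17}, {"tx": 8.36, "ty": -2.05, "tz": -0.85, "rz": -9.17}, {"tx": 8.59, "ty": -0.69, "tz": -0.86, "rz": -9.17}, {"tx": 8.58, "ty": 0.68, "tz": -0.86, "rz": -9.16}, {"tx": 8.36, "ty": 2.05, "tz": -0.86, "rz": -9.17}, {"tx": 7.94, "ty": 3.35, "tz": -0.86, "rz": -9.17}]
```

move_arm --increments '[{"tx": 2.9, "ty": -2.5, "tz": -0.6, "rx": 0, "ry": 0, "rz": -4, "gripper": -1}, {"tx": 3, "ty": -2.3, "tz": -0.6, "rx": 0, "ry": 0, "rz": -4, "gripper": -1}, {"tx": 3.2, "ty": -2.1, "tz": -0.6, "rx": 0, "ry": 0, "rz": -4, "gripper": -1}, {"tx": 3.4, "ty": -1.9, "tz": -0.6, "rx": 0, "ry": 0, "rz": -4, "gripper": -1}, {"tx": 3.5, "ty": -1.6, "tz": -0.6, "rx": 0, "ry": 0, "rz": -4, "gripper": -1}, {"tx": 3.6, "ty": -1.4, "tz": -0.6, "rx": 0, "ry": 0, "rz": -4, "gripper": -1}, {"tx": 3.7, "ty": -1.1, "tz": -0.6, "rx": 0, "ry": 0, "rz": -4, "gripper": -1}, {"tx": 3.7, "ty": -0.8, "tz": -0.6, "rx": 0, "ry": 0, "rz": -4, "gripper": -1}, {"tx": 3.8, "ty": -0.6, "tz": -0.6, "rx": 0, "ry": 0, "rz": -4, "gripper": -1}, {"tx": 3.8, "ty": -0.3, "tz": -0.6, "rx": 0, "ry": 0, "rz": -4, "gripper": -1}, {"tx": 3.8, "ty": 0, "tz": -0.6, "rx": 0, "ry": 0, "rz": -4, "gripper": -1}, {"tx": 3.8, "ty": 0.2, "tz": -0.6, "rx": 0, "ry": 0, "rz": -4, "gripper": -1}]' --squeeze 30

```text
clock: 2.4
eef_pos: [426.9, -209.9, 303.8]
tcp_rot: [3.141, 0.0, 1.131]
contact_force: [0.2, -0.4, -0.3]
opening: -0.004
```

Run:
```python
from h import *
s=r.sense();print(s['opening'],s['eef_pos'],s['tcp_rot']);plan([545,-15,300,1.5708],8)
```

```text
-0.004215445094623924 [ 426.94793884 -209.93710248  303.77899654] [3.14093683e+00 2.90868245e-05 1.13139453e+00]
[{"tx": 2.83, "ty": 0.3, "tz": 0.05, "rz": -3.15}, {"tx": 2.82, "ty": 0.45, "tz": 0.04, "rz": -3.14}, {"tx": 2.78, "ty": 0.61, "tz": 0.05, "rz": -3.15}, {"tx": 2.74, "ty": 0.76, "tz": 0.05, "rz": -3.15}, {"tx": 2.7, "ty": 0.91, "tz": 0.05, "rz": -3.15}, {"tx": 2.65, "ty": 1.06, "tz": 0.04, "rz": -3.14}, {"tx": 2.58, "ty": 1.2, "tz": 0.05, "rz": -3.15}, {"tx": 2.52, "ty": 1.34, "tz": 0.05, "rz": -3.15}]
```

move_arm --increments '[{"tx": 2.8, "ty": 0.3, "tz": 0, "rx": 0, "ry": 0, "rz": -3.2, "gripper": -1}, {"tx": 2.8, "ty": 0.4, "tz": 0, "rx": 0, "ry": 0, "rz": -3.1, "gripper": -1}, {"tx": 2.8, "ty": 0.6, "tz": 0, "rx": 0, "ry": 0, "rz": -3.2, "gripper": -1}, {"tx": 2.7, "ty": 0.8, "tz": 0, "rx": 0, "ry": 0, "rz": -3.1, "gripper": -1}, {"tx": 2.7, "ty": 0.9, "tz": 0, "rx": 0, "ry": 0, "rz": -3.2, "gripper": -1}, {"tx": 2.7, "ty": 1.0, "tz": 0, "rx": 0, "ry": 0, "rz": -3.1, "gripper": -1}, {"tx": 2.6, "ty": 1.2, "tz": 0, "rx": 0, "ry": 0, "rz": -3.2, "gripper": -1}, {"tx": 2.5, "ty": 1.3, "tz": 0, "rx": 0, "ry": 0, "rz": -3.1, "gripper": -1}, {"tx": 0, "ty": 0, "tz": 3, "rx": 0, "ry": 0, "rz": 0, "gripper": -1}, {"tx": 0, "ty": 0, "tz": 3, "rx": 0, "ry": 0, "rz": 0, "gripper": -1}, {"tx": 0, "ty": 0, "tz": 3, "rx": 0, "ry": 0, "rz": 0, "gripper": -1}, {"tx": 0, "ty": 0, "tz": 1.7, "rx": 0, "ry": 0, "rz": 0, "gripper": -1}]' --squeeze 30

```text
clock: 3.6
eef_pos: [542.2, -16.4, 194.0]
tcp_rot: [-3.139, -0.0, 1.569]
contact_force: [0.7, 0.9, -0.1]
opening: -0.0
```

move_arm --increments '[{"tx": 0, "ty": 1, "tz": 0, "rx": 0, "ry": 0, "rz": 0, "gripper": -1}, {"tx": 0, "ty": 1, "tz": 0, "rx": 0, "ry": 0, "rz": 0, "gripper": -1}, {"tx": 0, "ty": 0.5, "tz": 0, "rx": 0, "ry": 0, "rz": 0, "gripper": -1}, {"tx": 0, "ty": 0.3, "tz": 0, "rx": 0, "ry": 0, "rz": 0, "gripper": -1}, {"tx": 0, "ty": 0.3, "tz": 0, "rx": 0, "ry": 0, "rz": 0, "gripper": -1}, {"tx": 0, "ty": 0.4, "tz": 0, "rx": 0, "ry": 0, "rz": 0, "gripper": -1}, {"tx": 0, "ty": 0.5, "tz": 0, "rx": 0, "ry": 0, "rz": 0, "gripper": -1}, {"tx": 0, "ty": 0.6, "tz": 0, "rx": 0, "ry": 0, "rz": 0, "gripper": -1}, {"tx": 0, "ty": 0.7, "tz": 0, "rx": 0, "ry": 0, "rz": 0, "gripper": -1}, {"tx": 0, "ty": 0.7, "tz": 0, "rx": 0, "ry": 0, "rz": 0, "gripper": -1}, {"tx": 0, "ty": 0.7, "tz": 0, "rx": 0, "ry": 0, "rz": 0, "gripper": -1}, {"tx": 0, "ty": 0.7, "tz": 0, "rx": 0, "ry": 0, "rz": 0, "gripper": -1}]' --squeeze 30

```text
clock: 4.8
eef_pos: [618.0, -16.6, 196.2]
tcp_rot: [-3.141, -0.0, 1.568]
contact_force: [-2.6, 0.7, 2.2]
opening: 0.0
```

move_arm --increments '[{"tx": 0, "ty": 0.6, "tz": 0, "rx": 0, "ry": 0, "rz": 0, "gripper": -1}, {"tx": 0, "ty": 0.5, "tz": 0, "rx": 0, "ry": 0, "rz": 0, "gripper": -1}, {"tx": 0, "ty": 0.4, "tz": 0, "rx": 0, "ry": 0, "rz": 0, "gripper": -1}, {"tx": 0, "ty": 0.3, "tz": 0, "rx": 0, "ry": 0, "rz": 0, "gripper": -1}, {"tx": 0, "ty": 0.3, "tz": 0, "rx": 0, "ry": 0, "rz": 0, "gripper": -1}, {"tx": 0, "ty": 0.3, "tz": 0, "rx": 0, "ry": 0, "rz": 0, "gripper": -1}, {"tx": 0, "ty": 0.3, "tz": 0, "rx": 0, "ry": 0, "rz": 0, "gripper": -1}, {"tx": 0, "ty": 0.2, "tz": 0, "rx": 0, "ry": 0, "rz": 0, "gripper": -1}, {"tx": 0, "ty": 0.1, "tz": 0, "rx": 0, "ry": 0, "rz": 0, "gripper": -1}, {"tx": 0, "ty": 0, "tz": 0, "rx": 0, "ry": 0, "rz": 0, "gripper": -1}]' --squeeze 30

```text
clock: 5.8
eef_pos: [645.3, -16.8, 196.2]
tcp_rot: [-3.137, 0.0, 1.569]
contact_force: [-11.9, 1.2, 5.3]
opening: 0.002
```

move_arm --increments '[{"tx": 0, "ty": 0.2, "tz": 0, "rx": 0, "ry": 0, "rz": 0, "gripper": -1}, {"tx": 0, "ty": 0.1, "tz": 0, "rx": 0, "ry": 0, "rz": 0, "gripper": -1}, {"tx": 0, "ty": 0, "tz": 0, "rx": 0, "ry": 0, "rz": 0, "gripper": -1}, {"tx": 0, "ty": 0, "tz": 0, "rx": 0, "ry": 0, "rz": 0, "gripper": -1}]' --squeeze 30

```text
clock: 6.2
eef_pos: [647.7, -17.0, 196.7]
tcp_rot: [-3.136, 0.0, 1.568]
contact_force: [-13.7, -0.3, 9.9]
opening: -0.002
```

Run:
```python
from h import *
s=r.sense();print(s['eef_pos'],s['contact_force'])
ims=[]
for c in ['scene','side']:
    im,D=r.grab_frame(c);np.save(f'{c}1.npy',D);ims.append(cv2.resize(im[80:300,150:400] if c=='scene' else im[100:320,150:400],None,fx=1.6,fy=1.6))
    m=r.camera_model(c);v,u=np.mgrid[:384,:512];p=np.stack([(u-m['cx'])/m['fx']*D,(v-m['cy'])/m['fy']*D,D],-1)
    W=(p-np.array(m['t']))@np.array(m['R']);w=W[D>0]
    k=w[(abs(w[:,2]-195)<20)&(abs(w[:,0]-660)<25)&(w[:,1]>-140)&(w[:,1]<120)&(abs(w[:,1]+16)>40)];print(c,len(k),np.percentile(k[:,0],[5,25,50]) if len(k) else '')
    k=w[(abs(w[:,2]-208)<6)&(w[:,0]>640)&(w[:,0]<700)&(w[:,1]>-140)&(w[:,1]<120)&(abs(w[:,1]+16)>45)];print(len(k),np.percentile(k[:,0],[5,25,50,95]) if len(k) else '')
cv2.imwrite('pics/p3.png',np.hstack(ims)[:,:,::-1])
```

```text
[647.66751963 -17.03404218 196.73149205] [-13.73291782  -0.32214955   9.86451195]
scene 74 [659.74398595 660.93246657 662.78747865]
60 [660.04915649 661.18024197 662.97747413 666.72116118]
side 140 [661.97541207 662.77369535 663.49342146]
70 [662.32218574 663.14996593 665.21202471 670.16836472]
```

View pics/p3.png

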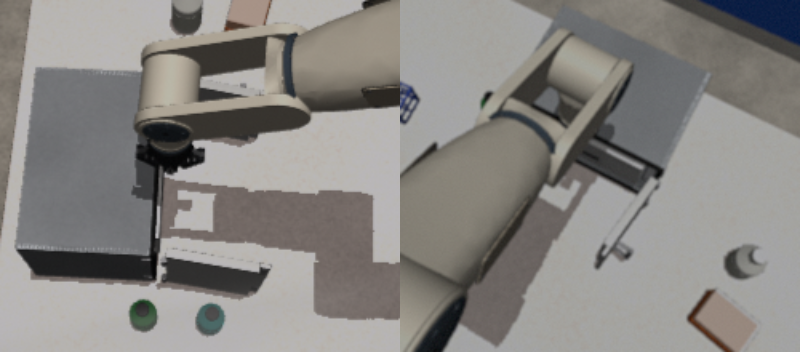

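Both amber bottles are hidden by the arm. The shelf front now reads x≈661–663 against an expected home of ≈666, so I push a few mm more.

move_arm --increments '[{"tx": 0, "ty": 0.2, "tz": 0, "rx": 0, "ry": 0, "rz": 0, "gripper": -1}, {"tx": 0, "ty": 0.2, "tz": 0, "rx": 0, "ry": 0, "rz": 0, "gripper": -1}, {"tx": 0, "ty": 0, "tz": 0, "rx": 0, "ry": 0, "rz": 0, "gripper": -1}, {"tx": 0, "ty": 0, "tz": 0, "rx": 0, "ry": 0, "rz": 0, "gripper": -1}]' --squeeze 30

```text
clock: 6.7
eef_pos: [649.7, -17.1, 197.5]
tcp_rot: [-3.132, 0.0, 1.568]
contact_force: [-28.5, 0.4, 22.0]
opening: -0.001
```

move_arm --increments '[{"tx": 0, "ty": -0.5, "tz": 0, "rx": 0, "ry": 0, "rz": 0, "gripper": -1}, {"tx": 0, "ty": -2, "tz": 0, "rx": 0, "ry": 0, "rz": 0, "gripper": -1}, {"tx": 0, "ty": -4, "tz": 0, "rx": 0, "ry": 0, "rz": 0, "gripper": -1}, {"tx": 0, "ty": -4, "tz": 0, "rx": 0, "ry": 0, "rz": 0, "gripper": -1}, {"tx": 0, "ty": -4, "tz": -3, "rx": 0, "ry": 0, "rz": 0, "gripper": -1}, {"tx": 0, "ty": -4, "tz": -4, "rx": 0, "ry": 0, "rz": 0, "gripper": -1}, {"tx": 0, "ty": -4, "tz": -4, "rx": 0, "ry": 0, "rz": 0, "gripper": -1}]' --squeeze 30

```text
clock: 7.4
eef_pos: [437.6, -16.6, 298.2]
tcp_rot: [3.141, 0.001, 1.568]
contact_force: [0.8, 0.3, 1.2]
opening: 0.0
```

Run:
```python
from h import *
s=r.sense();print(s['eef_pos'],s['contact_force'])
for c in ['scene','side']:
    im,D=r.grab_frame(c);cv2.imwrite(f'pics/{c}_2.png',im[:,:,::-1])
    m=r.camera_model(c);v,u=np.mgrid[:384,:512];p=np.stack([(u-m['cx'])/m['fx']*D,(v-m['cy'])/m['fy']*D,D],-1)
    W=(p-np.array(m['t']))@np.array(m['R']);w=W[D>0]
    for y0,y1 in ((-140,-90),(-90,-30),(-30,30),(30,90),(90,125)):
        q=w[(w[:,1]>y0)&(w[:,1]<y1)&(w[:,0]>640)&(w[:,0]<720)]
        k=q[(abs(q[:,2]-195)<15)];f=q[(abs(q[:,2]-241)<6)]
        print(c,y0,len(k),len(f),np.percentile(k[:,0],[10,30,50]) if len(k) else '',np.percentile(f[:,0],[2]) if len(f) else '')
    for q in ['shelf_front','flanged_leaf_edge','rebated_leaf_edge','bottle_a']:
        for o in r.place_of(q,c)[:2]:
            y,x=o['location'];print(q,round(o['confidence'],2),[round(y),round(x)],np.round(world(c,y,x,dep(D,y,x))))
    if c=='side': cv2.imwrite('pics/p4.png',cv2.resize(im[110:290,180:340],None,fx=3.3,fy=3.3)[:,:,::-1])
```

```text
[437.57759932 -16.59015634 298.15443419] [0.81677824 0.26114692 1.23198039]
scene -140 10 239 [663.64869293 663.6851053  663.90604989] [669.43005631]
scene -90 12 318 [663.05144681 663.17440719 663.57926866] [668.62043381]
scene -30 15 329 [662.62517585 663.11150427 664.35507401] [668.03459936]
scene 30 15 349 [662.12092237 662.24519363 664.20586555] [667.31028747]
scene 90 13 204 [662.27189234 662.74165563 665.02298409] [667.45833754]
shelf_front 0.61 [183, 252] [661. -30. 184.]
flanged_leaf_edge 0.71 [138, 322] [ 425. -283.    0.]
rebated_leaf_edge 0.64 [250, 316] [461. 173. 204.]
bottle_a 0.66 [278, 243] [672. 248.  86.]
side -140 53 239 [664.06544106 664.52684625 664.9054506 ] [668.98598714]
side -90 59 281 [663.52064242 663.96829523 664.35853775] [668.00997128]
side -30 59 272 [662.63817127 663.30057203 663.63565747] [667.69855576]
side 30 61 273 [662.06471254 662.53543987 663.31385763] [667.36895316]
side 90 29 153 [662.17045237 662.5033419  663.03555138] [667.06266627]
shelf_front 0.73 [187, 261] [663. -10. 203.]
flanged_leaf_edge 0.86 [261, 276] [ 473. -170.  169.]
rebated_leaf_edge 0.71 [208, 179] [390.  29. 694.]
rebated_leaf_edge 0.22 [187, 259] [663.  -3. 192.]
bottle_a 0.72 [173, 211] [614. 153. 237.]
bottle_a 0.22 [261, 278] [ 488. -176.   91.]
```

View pics/p4.png

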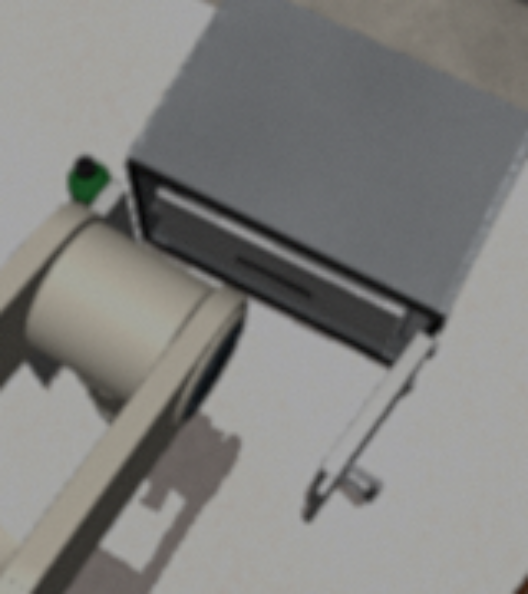

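The shelf face is at x≈663.5, uniform across its width, and the force rose steeply, so it is against its stop. Both doors are still wide open. Next is the rebated door.

```bash
cat >> h.py <<'E'
PSI=.009;C=np.array([788.5,-16.5]);Rc=np.array([[np.cos(PSI),-np.sin(PSI)],[np.sin(PSI),np.cos(PSI)]])
def pose(door,th,rad,off,z):
    """TCP pose with finger at distance off from outer face; door 'L' or 'R'"""
    s=1 if door=='L' else -1
    p=np.array([-146-rad*np.sin(th)-off*np.cos(th), s*(180-rad*np.cos(th)+off*np.sin(th))])
    yaw=np.pi/2-s*th+PSI
    return list(C+Rc@p)+[z,yaw]
def poly(W,start=None):
    s=r.sense()
    cur=np.array(list(s['eef_pos'])+[s['tcp_rot'][2]]) if start is None else np.array(start,float)
    if cur[3]<-1.6: cur[3]+=2*np.pi
    rows=[]
    for w in W:
        d=np.array(w)-cur;c,sn=np.cos(cur[3]),np.sin(cur[3])
        row=dict(tx=round((c*d[0]+sn*d[1])/10,1),ty=round((sn*d[0]-c*d[1])/10,1),tz=round(-d[2]/10,1),rx=0,ry=0,rz=round(-np.degrees(d[3]),1),gripper=-1)
        cur=cur+[10*(c*row['tx']+sn*row['ty']),10*(sn*row['tx']-c*row['ty']),-10*row['tz'],-np.radians(row['rz'])]
        rows.append(row)
    for i in range(0,len(rows),12): print(json.dumps(rows[i:i+12]))
    print('end',np.round(cur,2).tolist(),'target',np.round(W[-1],2).tolist());return cur
def lin(a,b,n): return [list(np.array(a)+(np.array(b)-np.array(a))*i/n) for i in range(1,n+1)]
E
python3 - <<'E'
from h import *
s=r.sense();a=list(s['eef_pos'])+[s['tcp_rot'][2]]
p=pose('L',1.62,140,45,300);q=p[:2]+[195,p[3]];print(p)
e=poly(lin(a,p,12)+lin(p,q,4)+lin(q,pose('L',1.62,140,20,195),4))
poly([pose('L',t,140,14.5,195) for t in 1.62-np.radians(np.r_[np.arange(0,72,6),np.arange(70,92,2)])],e)
E
```

```text
[np.float64(502.80774102872897), np.float64(212.76936325142023), 300, -0.04020367320510355]
[{"tx": 1.9, "ty": 0.5, "tz": -0.0, "rx": 0, "ry": 0, "rz": 7.7, "gripper": -1}, {"tx": 2.0, "ty": 0.3, "tz": -0.1, "rx": 0, "ry": 0, "rz": 7.7, "gripper": -1}, {"tx": 2.0, "ty": -0.0, "tz": -0.0, "rx": 0, "ry": 0, "rz": 7.6, "gripper": -1}, {"tx": 1.9, "ty": -0.3, "tz": -0.0, "rx": 0, "ry": 0, "rz": 7.7, "gripper": -1}, {"tx": 1.9, "ty": -0.5, "tz": -0.1, "rx": 0, "ry": 0, "rz": 7.7, "gripper": -1}, {"tx": 1.9, "ty": -0.8, "tz": -0.0, "rx": 0, "ry": 0, "rz": 7.7, "gripper": -1}, {"tx": 1.7, "ty": -1.0, "tz": -0.0, "rx": 0, "ry": 0, "rz": 7.7, "gripper": -1}, {"tx": 1.5, "ty": -1.2, "tz": -0.1, "rx": 0, "ry": 0, "rz": 7.6, "gripper": -1}, {"tx": 1.4, "ty": -1.4, "tz": -0.0, "rx": 0, "ry": 0, "rz": 7.7, "gripper": -1}, {"tx": 1.2, "ty": -1.6, "tz": -0.0, "rx": 0, "ry": 0, "rz": 7.7, "gripper": -1}, {"tx": 0.9, "ty": -1.8, "tz": -0.1, "rx": 0, "ry": 0, "rz": 7.7, "gripper": -1}, {"tx": 0.8, "ty": -1.8, "tz": -0.0, "rx": 0, "ry": 0, "rz": 7.7, "gripper": -1}]
[{"tx": -0.0, "ty": -0.0, "tz": 2.6, 
[... 1948 characters left out ...]
 "tz": -0.0, "rx": 0, "ry": 0, "rz": -2.0, "gripper": -1}, {"tx": -0.1, "ty": 0.5, "tz": -0.0, "rx": 0, "ry": 0, "rz": -2.0, "gripper": -1}, {"tx": -0.0, "ty": 0.5, "tz": -0.0, "rx": 0, "ry": 0, "rz": -2.0, "gripper": -1}, {"tx": -0.1, "ty": 0.4, "tz": -0.0, "rx": 0, "ry": 0, "rz": -2.0, "gripper": -1}, {"tx": -0.0, "ty": 0.5, "tz": -0.0, "rx": 0, "ry": 0, "rz": -2.0, "gripper": -1}, {"tx": -0.1, "ty": 0.5, "tz": -0.0, "rx": 0, "ry": 0, "rz": -2.0, "gripper": -1}, {"tx": 0.0, "ty": 0.5, "tz": -0.0, "rx": 0, "ry": 0, "rz": -2.0, "gripper": -1}, {"tx": -0.0, "ty": 0.5, "tz": -0.0, "rx": 0, "ry": 0, "rz": -2.0, "gripper": -1}]
end [620.76, 23.3, 194.89, 1.53] target [620.77, 22.87, 195.0, 1.53]
```

move_arm --increments '[{"tx": 1.9, "ty": 0.5, "tz": 0, "rx": 0, "ry": 0, "rz": 7.7, "gripper": -1}, {"tx": 2.0, "ty": 0.3, "tz": -0.1, "rx": 0, "ry": 0, "rz": 7.7, "gripper": -1}, {"tx": 2.0, "ty": 0, "tz": 0, "rx": 0, "ry": 0, "rz": 7.6, "gripper": -1}, {"tx": 1.9, "ty": -0.3, "tz": 0, "rx": 0, "ry": 0, "rz": 7.7, "gripper": -1}, {"tx": 1.9, "ty": -0.5, "tz": -0.1, "rx": 0, "ry": 0, "rz": 7.7, "gripper": -1}, {"tx": 1.9, "ty": -0.8, "tz": 0, "rx": 0, "ry": 0, "rz": 7.7, "gripper": -1}, {"tx": 1.7, "ty": -1.0, "tz": 0, "rx": 0, "ry": 0, "rz": 7.7, "gripper": -1}, {"tx": 1.5, "ty": -1.2, "tz": -0.1, "rx": 0, "ry": 0, "rz": 7.6, "gripper": -1}, {"tx": 1.4, "ty": -1.4, "tz": 0, "rx": 0, "ry": 0, "rz": 7.7, "gripper": -1}, {"tx": 1.2, "ty": -1.6, "tz": 0, "rx": 0, "ry": 0, "rz": 7.7, "gripper": -1}, {"tx": 0.9, "ty": -1.8, "tz": -0.1, "rx": 0, "ry": 0, "rz": 7.7, "gripper": -1}, {"tx": 0.8, "ty": -1.8, "tz": 0, "rx": 0, "ry": 0, "rz": 7.7, "gripper": -1}]' --squeeze 30

```text
clock: 9.1
eef_pos: [503.3, 213.7, 299.9]
tcp_rot: [3.141, 0.002, -0.046]
contact_force: [-0.3, -0.1, -0.4]
opening: -0.002
```

move_arm --increments '[{"tx": 0, "ty": 0, "tz": 0, "rx": 0, "ry": 0, "rz": 0, "gripper": -1}]' --squeeze 30

```text
clock: 9.2
eef_pos: [503.8, 214.5, 299.9]
tcp_rot: [3.142, 0.001, -0.042]
contact_force: [-0.1, 0.0, -0.2]
opening: 0.0
```

move_arm --increments '[{"tx": 0, "ty": 0, "tz": 2.6, "rx": 0, "ry": 0, "rz": 0, "gripper": -1}, {"tx": 0, "ty": 0, "tz": 2.6, "rx": 0, "ry": 0, "rz": 0, "gripper": -1}, {"tx": 0, "ty": 0, "tz": 2.7, "rx": 0, "ry": 0, "rz": 0, "gripper": -1}, {"tx": 0, "ty": 0, "tz": 2.6, "rx": 0, "ry": 0, "rz": 0, "gripper": -1}, {"tx": 0, "ty": 0.6, "tz": 0, "rx": 0, "ry": 0, "rz": 0, "gripper": -1}, {"tx": 0, "ty": 0.6, "tz": 0, "rx": 0, "ry": 0, "rz": 0, "gripper": -1}, {"tx": 0, "ty": 0.7, "tz": 0, "rx": 0, "ry": 0, "rz": 0, "gripper": -1}, {"tx": 0, "ty": 0.6, "tz": 0, "rx": 0, "ry": 0, "rz": 0, "gripper": -1}, {"tx": 0, "ty": 0.5, "tz": 0, "rx": 0, "ry": 0, "rz": 0, "gripper": -1}, {"tx": 0, "ty": 0, "tz": 0, "rx": 0, "ry": 0, "rz": 0, "gripper": -1}]' --squeeze 30

```text
clock: 10.2
eef_pos: [502.3, 182.1, 196.9]
tcp_rot: [-3.141, -0.001, -0.041]
contact_force: [1.3, -0.6, 0.6]
opening: -0.001
```

move_arm --increments '[{"tx": -0.1, "ty": 1.5, "tz": 0, "rx": 0, "ry": 0, "rz": -6.0, "gripper": -1}, {"tx": -0.1, "ty": 1.5, "tz": 0, "rx": 0, "ry": 0, "rz": -6.0, "gripper": -1}, {"tx": -0.1, "ty": 1.5, "tz": 0, "rx": 0, "ry": 0, "rz": -6.0, "gripper": -1}, {"tx": 0, "ty": 1.4, "tz": 0, "rx": 0, "ry": 0, "rz": -6.0, "gripper": -1}, {"tx": -0.1, "ty": 1.5, "tz": 0, "rx": 0, "ry": 0, "rz": -6.0, "gripper": -1}, {"tx": -0.1, "ty": 1.5, "tz": 0, "rx": 0, "ry": 0, "rz": -6.0, "gripper": -1}]' --squeeze 30

```text
clock: 10.8
eef_pos: [515.9, 95.6, 196.6]
tcp_rot: [-3.142, 0.0, 0.592]
contact_force: [-1.5, -0.2, 6.3]
opening: 0.005
```

```bash
cat > d.py <<'E'
from h import *
def doors():
    s=r.sense();print('tcp',np.round(s['eef_pos'],1),np.round(s['tcp_rot'],3),'F',np.round(s['contact_force'],1),s['clock'])
    for c in ['scene','side']:
        im,D=r.grab_frame(c);cv2.imwrite(f'pics/last_{c}.png',im[:,:,::-1])
        m=r.camera_model(c);v,u=np.mgrid[:384,:512];p=np.stack([(u-m['cx'])/m['fx']*D,(v-m['cy'])/m['fy']*D,D],-1)
        w=((p-np.array(m['t']))@np.array(m['R']))[D>0]
        w=w[(w[:,2]>231)&(w[:,2]<246)]
        q=(w[:,:2]-C)@Rc
        q=q[(q[:,0]<-127)&(q[:,0]>-345)&(abs(q[:,1])<215)]
        for d,s_ in (('L',1),('R',-1)):
            h=np.array([-146,180*s_]);e=(q-h)*[1,s_]; e=e[(np.hypot(*e.T)<192)&(np.hypot(*e.T)>25)]
            ang=np.arctan2(-e[:,0],-e[:,1])
            if len(e)>30:
                rr=np.hypot(*e.T); # mid of leaf lies ~9mm inside: correct
                th=ang+9/rr; print(c,d,len(e),'theta med',np.round(np.median(th),3),'iqr',np.round(np.percentile(th,[25,75]),3))
doors()
E
python3 d.py
```

```text
tcp [515.9  95.6 196.6] [-3.142  0.     0.592] F [-1.5 -0.2  6.3] 10.8
scene L 234 theta med 0.94 iqr [0.871 1.007]
scene R 303 theta med 1.391 iqr [1.339 1.44 ]
side L 69 theta med 0.889 iqr [0.866 0.928]
side R 272 theta med 1.417 iqr [1.366 1.459]
```

move_arm --increments '[{"tx": -0.1, "ty": 1.4, "tz": 0, "rx": 0, "ry": 0, "rz": -6.0, "gripper": -1}, {"tx": 0, "ty": 1.5, "tz": 0, "rx": 0, "ry": 0, "rz": -6.0, "gripper": -1}, {"tx": -0.1, "ty": 1.5, "tz": 0, "rx": 0, "ry": 0, "rz": -6.0, "gripper": -1}, {"tx": -0.1, "ty": 1.5, "tz": 0, "rx": 0, "ry": 0, "rz": -6.0, "gripper": -1}, {"tx": -0.1, "ty": 1.2, "tz": 0, "rx": 0, "ry": 0, "rz": -5.0, "gripper": -1}, {"tx": 0, "ty": 0.9, "tz": 0, "rx": 0, "ry": 0, "rz": -4.0, "gripper": -1}, {"tx": -0.1, "ty": 0.7, "tz": 0, "rx": 0, "ry": 0, "rz": -3.0, "gripper": -1}, {"tx": 0, "ty": 0.5, "tz": 0, "rx": 0, "ry": 0, "rz": -2.0, "gripper": -1}, {"tx": 0, "ty": 0.5, "tz": 0, "rx": 0, "ry": 0, "rz": -2.0, "gripper": -1}, {"tx": -0.1, "ty": 0.5, "tz": 0, "rx": 0, "ry": 0, "rz": -2.0, "gripper": -1}]' --squeeze 30

```text
clock: 11.9
eef_pos: [591.4, 30.9, 196.0]
tcp_rot: [-3.141, -0.0, 1.32]
contact_force: [-1.6, -0.2, 0.5]
opening: 0.001
```

```bash
cat >> d.py <<'E'
poly(lin(pose('L',.2,140,15,195),pose('L',0,140,15,195),10)) if 0 else None
import sys
s=r.sense();
d=sys.argv[1] if len(sys.argv)>1 else 'L'
p0=pose(d,0,140,14.5,195);print('shut pose',np.round(p0,2))
E
python3 d.py
```

```text
tcp [591.4  30.9 196. ] [-3.141 -0.     1.32 ] F [-1.6 -0.2  0.5] 11.9
scene L 239 theta med 0.187 iqr [0.118 0.252]
side L 49 theta med 0.203 iqr [0.183 0.237]
side R 289 theta med 1.41 iqr [1.355 1.454]
shut pose [627.65  22.05 195.     1.58]
```

move_arm --increments '[{"tx": 0, "ty": 0.5, "tz": 0, "rx": 0, "ry": 0, "rz": -2.0, "gripper": -1}, {"tx": -0.1, "ty": 0.5, "tz": 0, "rx": 0, "ry": 0, "rz": -2.0, "gripper": -1}, {"tx": 0, "ty": 0.5, "tz": 0, "rx": 0, "ry": 0, "rz": -2.0, "gripper": -1}, {"tx": -0.1, "ty": 0.5, "tz": 0, "rx": 0, "ry": 0, "rz": -2.0, "gripper": -1}, {"tx": 0, "ty": 0.4, "tz": 0, "rx": 0, "ry": 0, "rz": -2.0, "gripper": -1}, {"tx": 0, "ty": 0.4, "tz": 0, "rx": 0, "ry": 0, "rz": -2.0, "gripper": -1}, {"tx": 0, "ty": 0.3, "tz": 0, "rx": 0, "ry": 0, "rz": -2.0, "gripper": -1}, {"tx": 0, "ty": 0.3, "tz": 0, "rx": 0, "ry": 0, "rz": 0, "gripper": -1}, {"tx": 0, "ty": 0.2, "tz": 0, "rx": 0, "ry": 0, "rz": 0, "gripper": -1}, {"tx": 0, "ty": 0, "tz": 0, "rx": 0, "ry": 0, "rz": 0, "gripper": -1}]' --squeeze 30

```text
clock: 13.0
eef_pos: [626.8, 23.9, 196.0]
tcp_rot: [3.141, -0.0, 1.563]
contact_force: [-0.4, 0.4, 1.4]
opening: -0.002
```

```bash
python3 d.py
```

```text
tcp [626.8  23.9 196. ] [ 3.141 -0.     1.563] F [-0.4  0.4  1.4] 13.0
scene L 173 theta med -0.035 iqr [-0.088  0.006]
scene R 60 theta med 1.396 iqr [1.36 1.42]
side L 76 theta med -0.042 iqr [-0.116  0.008]
side R 280 theta med 1.413 iqr [1.36  1.454]
shut pose [627.65  22.05 195.     1.58]
```

move_arm --increments '[{"tx": 0, "ty": 0.2, "tz": 0, "rx": 0, "ry": 0, "rz": 0, "gripper": -1}, {"tx": 0, "ty": 0.2, "tz": 0, "rx": 0, "ry": 0, "rz": 0, "gripper": -1}, {"tx": 0, "ty": 0, "tz": 0, "rx": 0, "ry": 0, "rz": 0, "gripper": -1}, {"tx": 0, "ty": 0, "tz": 0, "rx": 0, "ry": 0, "rz": 0, "gripper": -1}]' --squeeze 30

```text
clock: 13.5
eef_pos: [627.4, 23.8, 195.8]
tcp_rot: [-3.135, -0.0, 1.565]
contact_force: [-15.1, -0.7, 10.0]
opening: -0.006
```

move_arm --increments '[{"tx": 0, "ty": 0.2, "tz": 0, "rx": 0, "ry": 0, "rz": 0, "gripper": -1}, {"tx": 0, "ty": 0, "tz": 0, "rx": 0, "ry": 0, "rz": 0, "gripper": -1}, {"tx": 0, "ty": 0, "tz": 0, "rx": 0, "ry": 0, "rz": 0, "gripper": -1}]' --squeeze 30

```text
clock: 13.8
eef_pos: [627.5, 23.8, 195.7]
tcp_rot: [-3.131, -0.0, 1.565]
contact_force: [-23.5, -0.0, 15.9]
opening: -0.003
```

The rebated door is hard against its stop. Now I retreat and go round to the flanged door's outer side.

move_arm --increments '[{"tx": 0, "ty": -1, "tz": 0, "rx": 0, "ry": 0, "rz": 0, "gripper": -1}, {"tx": 0, "ty": -3, "tz": 0, "rx": 0, "ry": 0, "rz": 0, "gripper": -1}, {"tx": 0, "ty": -4, "tz": -2, "rx": 0, "ry": 0, "rz": 0, "gripper": -1}, {"tx": 0, "ty": -4, "tz": -3, "rx": 0, "ry": 0, "rz": 0, "gripper": -1}, {"tx": 0, "ty": -4, "tz": -3, "rx": 0, "ry": 0, "rz": 0, "gripper": -1}, {"tx": 0, "ty": -2, "tz": -2.5, "rx": 0, "ry": 0, "rz": 0, "gripper": -1}, {"tx": 0, "ty": 0, "tz": 0, "rx": 0, "ry": 0, "rz": 0, "gripper": -1}]' --squeeze 30

```text
clock: 14.5
eef_pos: [452.1, 24.9, 304.3]
tcp_rot: [3.136, -0.001, 1.565]
contact_force: [0.4, 0.1, 0.1]
opening: 0.001
```

```bash
python3 d.py R;python3 - <<'E'
from h import *
s=r.sense();a=list(s['eef_pos'])+[s['tcp_rot'][2]]
p=pose('R',1.44,145,50,300);q=p[:2]+[197,p[3]];print(p)
e=poly(lin(a,p,12)+lin(p,q,4)+lin(q,pose('R',1.44,145,20,197),4))
poly([pose('R',t,145,14.5,197) for t in 1.42-np.radians(np.r_[np.arange(0,36,6)])],e)
E
```

```text
tcp [452.1  24.9 304.3] [ 3.136e+00 -1.000e-03  1.565e+00] F [0.4 0.1 0.1] 14.5
scene L 225 theta med -0.038 iqr [-0.068 -0.004]
scene R 313 theta med 1.391 iqr [1.325 1.437]
side L 193 theta med -0.034 iqr [-0.064  0.004]
side R 285 theta med 1.411 iqr [1.357 1.454]
shut pose [628.37 -57.94 195.     1.58]
[np.float64(494.125281162979), np.float64(-229.81945572534374), 300, 3.0197963267948964]
[{"tx": -2.1, "ty": 0.4, "tz": 0.0, "rx": 0, "ry": 0, "rz": -6.9, "gripper": -1}, {"tx": -2.2, "ty": 0.0, "tz": 0.0, "rx": 0, "ry": 0, "rz": -7.0, "gripper": -1}, {"tx": -2.1, "ty": -0.1, "tz": 0.0, "rx": 0, "ry": 0, "rz": -6.9, "gripper": -1}, {"tx": -2.1, "ty": -0.4, "tz": 0.1, "rx": 0, "ry": 0, "rz": -7.0, "gripper": -1}, {"tx": -2.1, "ty": -0.7, "tz": -0.0, "rx": 0, "ry": 0, "rz": -6.9, "gripper": -1}, {"tx": -1.9, "ty": -0.9, "tz": -0.0, "rx": 0, "ry": 0, "rz": -7.0, "gripper": -1}, {"tx": -1.8, "ty": -1.2, "tz": -0.0, "rx": 0, "ry": 0, "rz": -6.9, "gripper": -1}, {"tx": -1.7, "ty": -1.3, "tz": 0.0, "rx": 0, "ry": 0, "rz": -7.0, "gripper": -1}, {"tx": -1.5, "ty": -1.6, "tz": 0.0, "rx": 0, 
[... 852 characters left out ...]
.0, "ty": 0.8, "tz": -0.0, "rx": 0, "ry": 0, "rz": 0.0, "gripper": -1}]
end [497.97, -199.86, 196.51, 3.02] target [497.77, -200.04, 197.0, 3.02]
[{"tx": 0.0, "ty": 0.8, "tz": -0.0, "rx": 0, "ry": 0, "rz": 1.2, "gripper": -1}, {"tx": 0.1, "ty": 1.5, "tz": -0.0, "rx": 0, "ry": 0, "rz": 6.0, "gripper": -1}, {"tx": 0.1, "ty": 1.6, "tz": -0.0, "rx": 0, "ry": 0, "rz": 6.0, "gripper": -1}, {"tx": 0.1, "ty": 1.5, "tz": -0.0, "rx": 0, "ry": 0, "rz": 6.0, "gripper": -1}, {"tx": 0.0, "ty": 1.5, "tz": -0.0, "rx": 0, "ry": 0, "rz": 6.0, "gripper": -1}, {"tx": 0.1, "ty": 1.5, "tz": -0.0, "rx": 0, "ry": 0, "rz": 6.0, "gripper": -1}]
end [520.98, -120.05, 196.51, 2.48] target [521.11, -119.69, 197.0, 2.48]
```

move_arm --increments '[{"tx": -2.1, "ty": 0.4, "tz": 0, "rx": 0, "ry": 0, "rz": -7, "gripper": -1}, {"tx": -2.2, "ty": 0, "tz": 0, "rx": 0, "ry": 0, "rz": -7, "gripper": -1}, {"tx": -2.1, "ty": -0.1, "tz": 0, "rx": 0, "ry": 0, "rz": -7, "gripper": -1}, {"tx": -2.1, "ty": -0.4, "tz": 0, "rx": 0, "ry": 0, "rz": -7, "gripper": -1}, {"tx": -2.1, "ty": -0.7, "tz": 0, "rx": 0, "ry": 0, "rz": -7, "gripper": -1}, {"tx": -1.9, "ty": -0.9, "tz": 0, "rx": 0, "ry": 0, "rz": -7, "gripper": -1}, {"tx": -1.8, "ty": -1.2, "tz": 0, "rx": 0, "ry": 0, "rz": -7, "gripper": -1}, {"tx": -1.7, "ty": -1.3, "tz": 0, "rx": 0, "ry": 0, "rz": -7, "gripper": -1}, {"tx": -1.5, "ty": -1.6, "tz": 0, "rx": 0, "ry": 0, "rz": -7, "gripper": -1}, {"tx": -1.3, "ty": -1.7, "tz": 0, "rx": 0, "ry": 0, "rz": -7, "gripper": -1}, {"tx": -1.0, "ty": -1.8, "tz": 0, "rx": 0, "ry": 0, "rz": -6.7, "gripper": -1}, {"tx": -0.9, "ty": -2.0, "tz": 0, "rx": 0, "ry": 0, "rz": -6.7, "gripper": -1}]' --squeeze 30

```text
clock: 15.8
eef_pos: [495.5, -230.6, 298.9]
tcp_rot: [3.141, -0.002, 3.025]
contact_force: [0.0, 0.5, 0.0]
opening: -0.001
```

move_arm --increments '[{"tx": 0, "ty": 0, "tz": 0, "rx": 0, "ry": 0, "rz": 0, "gripper": -1}]' --squeeze 30

```text
clock: 15.9
eef_pos: [495.8, -231.7, 298.9]
tcp_rot: [3.142, -0.002, 3.022]
contact_force: [-0.1, -0.0, -0.8]
opening: -0.003
```

move_arm --increments '[{"tx": 0, "ty": 0, "tz": 2.5, "rx": 0, "ry": 0, "rz": 0, "gripper": -1}, {"tx": 0, "ty": 0, "tz": 2.6, "rx": 0, "ry": 0, "rz": 0, "gripper": -1}, {"tx": 0, "ty": 0, "tz": 2.6, "rx": 0, "ry": 0, "rz": 0, "gripper": -1}, {"tx": 0, "ty": 0, "tz": 2.4, "rx": 0, "ry": 0, "rz": 0, "gripper": -1}, {"tx": 0, "ty": 0.8, "tz": 0, "rx": 0, "ry": 0, "rz": 0, "gripper": -1}, {"tx": 0, "ty": 0.8, "tz": 0, "rx": 0, "ry": 0, "rz": 0, "gripper": -1}, {"tx": 0, "ty": 0.8, "tz": 0, "rx": 0, "ry": 0, "rz": 0, "gripper": -1}, {"tx": 0, "ty": 0.7, "tz": 0, "rx": 0, "ry": 0, "rz": 0, "gripper": -1}, {"tx": 0, "ty": 0.7, "tz": 0, "rx": 0, "ry": 0, "rz": 1.2, "gripper": -1}]' --squeeze 30

```text
clock: 16.8
eef_pos: [500.5, -191.1, 201.1]
tcp_rot: [-3.141, 0.002, 2.999]
contact_force: [0.7, -0.2, -0.3]
opening: 0.002
```

move_arm --increments '[{"tx": 0.1, "ty": 1.5, "tz": 0, "rx": 0, "ry": 0, "rz": 6.0, "gripper": -1}, {"tx": 0.1, "ty": 1.6, "tz": 0, "rx": 0, "ry": 0, "rz": 6.0, "gripper": -1}, {"tx": 0.1, "ty": 1.5, "tz": 0, "rx": 0, "ry": 0, "rz": 6.0, "gripper": -1}, {"tx": 0, "ty": 1.5, "tz": 0, "rx": 0, "ry": 0, "rz": 6.0, "gripper": -1}, {"tx": 0.1, "ty": 1.5, "tz": 0, "rx": 0, "ry": 0, "rz": 6.0, "gripper": -1}, {"tx": 0, "ty": 0, "tz": 0, "rx": 0, "ry": 0, "rz": 0, "gripper": -1}]' --squeeze 30

```text
clock: 17.4
eef_pos: [522.9, -118.5, 201.0]
tcp_rot: [3.14, 0.002, 2.476]
contact_force: [-0.8, 0.0, 0.5]
opening: 0.003
```

```bash
python3 d.py R;python3 - <<'E'
from h import *
poly([pose('R',t,145,14.5,197) for t in np.r_[.8:.3:-.1,.25:.0:-.035,0]])
E
```

```text
tcp [ 522.9 -118.5  201. ] [3.140e+00 2.000e-03 2.476e+00] F [-0.8  0.   0.5] 17.4
scene L 226 theta med -0.038 iqr [-0.069 -0.003]
scene R 254 theta med 0.808 iqr [0.724 0.865]
side L 175 theta med -0.039 iqr [-0.075  0.003]
shut pose [628.37 -57.94 195.     1.58]
[{"tx": 0.1, "ty": 1.4, "tz": 0.4, "rx": 0, "ry": 0, "rz": 5.7, "gripper": -1}, {"tx": 0.1, "ty": 1.4, "tz": -0.0, "rx": 0, "ry": 0, "rz": 5.8, "gripper": -1}, {"tx": 0.1, "ty": 1.5, "tz": -0.0, "rx": 0, "ry": 0, "rz": 5.7, "gripper": -1}, {"tx": 0.1, "ty": 1.4, "tz": -0.0, "rx": 0, "ry": 0, "rz": 5.7, "gripper": -1}, {"tx": 0.0, "ty": 1.5, "tz": -0.0, "rx": 0, "ry": 0, "rz": 5.8, "gripper": -1}, {"tx": 0.1, "ty": 2.2, "tz": -0.0, "rx": 0, "ry": 0, "rz": 8.6, "gripper": -1}, {"tx": 0.0, "ty": 0.5, "tz": -0.0, "rx": 0, "ry": 0, "rz": 2.0, "gripper": -1}, {"tx": 0.1, "ty": 0.5, "tz": -0.0, "rx": 0, "ry": 0, "rz": 2.0, "gripper": -1}, {"tx": -0.0, "ty": 0.5, "tz": -0.0, "rx": 0, "ry": 0, "rz": 2.0, "gripper": -1}, {"tx": 0.0, "ty": 0.5, "tz": -0.0, "rx": 0, "ry": 0, "rz": 2.0, "gripper": -1}, {"tx": 0.1, "ty": 0.5, "tz": -0.0, "rx": 0, "ry": 0, "rz": 2.0, "gripper": -1}, {"tx": 0.0, "ty": 0.5, "tz": -0.0, "rx": 0, "ry": 0, "rz": 2.0, "gripper": -1}]
[{"tx": 0.1, "ty": 0.5, "tz": -0.0, "rx": 0, "ry": 0, "rz": 2.0, "gripper": -1}, {"tx": -0.0, "ty": 0.1, "tz": -0.0, "rx": 0, "ry": 0, "rz": 0.3, "gripper": -1}]
end [628.42, -52.63, 196.65, 1.58] target [628.32, -52.94, 197.0, 1.58]
```

move_arm --increments '[{"tx": 0.1, "ty": 1.4, "tz": 0.3, "rx": 0, "ry": 0, "rz": 5.7, "gripper": -1}, {"tx": 0.1, "ty": 1.4, "tz": 0, "rx": 0, "ry": 0, "rz": 5.8, "gripper": -1}, {"tx": 0.1, "ty": 1.5, "tz": 0, "rx": 0, "ry": 0, "rz": 5.7, "gripper": -1}, {"tx": 0.1, "ty": 1.4, "tz": 0, "rx": 0, "ry": 0, "rz": 5.7, "gripper": -1}, {"tx": 0, "ty": 1.3, "tz": 0, "rx": 0, "ry": 0, "rz": 5, "gripper": -1}, {"tx": 0.1, "ty": 1.0, "tz": 0, "rx": 0, "ry": 0, "rz": 4, "gripper": -1}, {"tx": 0, "ty": 0.8, "tz": 0, "rx": 0, "ry": 0, "rz": 3.4, "gripper": -1}, {"tx": 0.1, "ty": 0.6, "tz": 0, "rx": 0, "ry": 0, "rz": 2, "gripper": -1}, {"tx": 0, "ty": 0.5, "tz": 0, "rx": 0, "ry": 0, "rz": 2.0, "gripper": -1}, {"tx": 0, "ty": 0, "tz": 0, "rx": 0, "ry": 0, "rz": 0, "gripper": -1}]' --squeeze 30

```text
clock: 18.5
eef_pos: [599.0, -60.7, 197.8]
tcp_rot: [3.14, 0.0, 1.792]
contact_force: [1.2, 0.1, 2.1]
opening: 0.003
```

```bash
python3 d.py R
```

```text
tcp [599.  -60.7 197.8] [3.14  0.    1.792] F [1.2 0.1 2.1] 18.5
scene L 235 theta med -0.036 iqr [-0.068  0.001]
scene R 118 theta med 0.147 iqr [0.069 0.215]
side L 62 theta med -0.022 iqr [-0.121  0.011]
side R 146 theta med 0.132 iqr [0.046 0.219]
shut pose [628.37 -57.94 195.     1.58]
```

move_arm --increments '[{"tx": 0, "ty": 0.5, "tz": 0, "rx": 0, "ry": 0, "rz": 2, "gripper": -1}, {"tx": 0.1, "ty": 0.5, "tz": 0, "rx": 0, "ry": 0, "rz": 2, "gripper": -1}, {"tx": 0, "ty": 0.5, "tz": 0, "rx": 0, "ry": 0, "rz": 2, "gripper": -1}, {"tx": 0, "ty": 0.4, "tz": 0, "rx": 0, "ry": 0, "rz": 2, "gripper": -1}, {"tx": 0, "ty": 0.4, "tz": 0, "rx": 0, "ry": 0, "rz": 2, "gripper": -1}, {"tx": 0, "ty": 0.4, "tz": 0, "rx": 0, "ry": 0, "rz": 2, "gripper": -1}, {"tx": 0, "ty": 0.3, "tz": 0, "rx": 0, "ry": 0, "rz": 0, "gripper": -1}, {"tx": 0, "ty": 0.2, "tz": 0, "rx": 0, "ry": 0, "rz": 0, "gripper": -1}, {"tx": 0, "ty": 0, "tz": 0, "rx": 0, "ry": 0, "rz": 0, "gripper": -1}, {"tx": 0, "ty": 0, "tz": 0, "rx": 0, "ry": 0, "rz": 0, "gripper": -1}]' --squeeze 30

```text
clock: 19.6
eef_pos: [629.6, -55.9, 197.0]
tcp_rot: [-3.141, 0.0, 1.581]
contact_force: [-1.3, 0.5, 1.4]
opening: 0.001
```

move_arm --increments '[{"tx": 0, "ty": 0.2, "tz": 0, "rx": 0, "ry": 0, "rz": 0, "gripper": -1}, {"tx": 0, "ty": 0.2, "tz": 0, "rx": 0, "ry": 0, "rz": 0, "gripper": -1}, {"tx": 0, "ty": 0, "tz": 0, "rx": 0, "ry": 0, "rz": 0, "gripper": -1}, {"tx": 0, "ty": 0, "tz": 0, "rx": 0, "ry": 0, "rz": 0, "gripper": -1}]' --squeeze 30

```text
clock: 20.0
eef_pos: [630.0, -55.8, 196.8]
tcp_rot: [-3.134, -0.0, 1.581]
contact_force: [-17.4, -0.2, 11.8]
opening: -0.0
```

move_arm --increments '[{"tx": 0, "ty": 0.2, "tz": 0, "rx": 0, "ry": 0, "rz": 0, "gripper": -1}, {"tx": 0, "ty": 0, "tz": 0, "rx": 0, "ry": 0, "rz": 0, "gripper": -1}, {"tx": 0, "ty": 0, "tz": 0, "rx": 0, "ry": 0, "rz": 0, "gripper": -1}]' --squeeze 30

```text
clock: 20.3
eef_pos: [630.2, -55.8, 196.7]
tcp_rot: [-3.13, -0.0, 1.581]
contact_force: [-25.7, 0.5, 17.2]
opening: 0.001
```

move_arm --increments '[{"tx": 0, "ty": -1, "tz": 0, "rx": 0, "ry": 0, "rz": 0, "gripper": -1}, {"tx": 0, "ty": -3, "tz": 0, "rx": 0, "ry": 0, "rz": 0, "gripper": -1}, {"tx": 0, "ty": -4, "tz": -2, "rx": 0, "ry": 0, "rz": 0, "gripper": -1}, {"tx": 0, "ty": -4, "tz": -3, "rx": 0, "ry": 0, "rz": 0, "gripper": -1}, {"tx": 0, "ty": -4, "tz": -3, "rx": 0, "ry": 0, "rz": 0, "gripper": -1}, {"tx": 0, "ty": -4, "tz": -2, "rx": 0, "ry": 0, "rz": 0, "gripper": -1}, {"tx": 0, "ty": -4, "tz": 0, "rx": 0, "ry": 0, "rz": 0, "gripper": -1}, {"tx": 0, "ty": -2, "tz": 0, "rx": 0, "ry": 0, "rz": 0, "gripper": -1}, {"tx": 0, "ty": 0, "tz": 0, "rx": 0, "ry": 0, "rz": 0, "gripper": -1}]' --squeeze 30

```text
clock: 21.2
eef_pos: [373.6, -58.1, 297.1]
tcp_rot: [3.141, 0.0, 1.58]
contact_force: [0.1, -0.1, -0.3]
opening: 0.004
```

```bash
python3 d.py R
python3 - <<'E'
from h import *
for c in ['scene','side']:
    im,D=r.grab_frame(c)
    m=r.camera_model(c);v,u=np.mgrid[:384,:512];p=np.stack([(u-m['cx'])/m['fx']*D,(v-m['cy'])/m['fy']*D,D],-1)
    w=((p-np.array(m['t']))@np.array(m['R']))[D>0];q=np.c_[(w[:,:2]-C)@Rc,w[:,2]]
    for y in range(-165,180,30):
        k=q[(abs(q[:,1]-y)<10)&(q[:,2]>195)&(q[:,2]<230)&(q[:,0]>-250)&(q[:,0]<-120)]
        if len(k)>4: print(c,y,len(k),np.round(np.median(k[:,0]),1))
    for o in ['tube_rack','tip_box','reagent_bottle']:
        for b in r.place_of(o,c)[:1]:
            y,x=b['location'];print(o,round(b['confidence'],2),[round(y),round(x)],np.round(world(c,y,x,dep(D,y,x))))
    if c=='side': cv2.imwrite('pics/p5.png',cv2.resize(im[80:330,90:420],None,fx=2.3,fy=2.3)[:,:,::-1])
E
```

```text
tcp [373.6 -58.1 297.1] [3.141 0.    1.58 ] F [ 0.1 -0.1 -0.3] 21.2
scene L 244 theta med -0.033 iqr [-0.065 -0.002]
scene R 218 theta med -0.035 iqr [-0.065 -0.005]
side L 204 theta med -0.03 iqr [-0.066  0.005]
side R 216 theta med -0.029 iqr [-0.07   0.005]
shut pose [628.37 -57.94 195.     1.58]
scene -165 9 -139.7
scene -105 6 -130.2
scene -45 6 -139.8
scene 15 5 -121.2
tube_rack 0.78 [362, 268] [582. 487.  71.]
tip_box 0.7 [94, 306] [ 494. -407.   82.]
reagent_bottle 0.83 [91, 266] [ 633. -419.   71.]
side -165 23 -139.1
side -135 20 -138.7
side -105 22 -138.8
side -75 20 -139.1
side -45 20 -139.2
side -15 18 -139.3
side 15 19 -139.2
side 45 19 -139.5
side 75 18 -139.3
side 105 20 -139.1
side 135 20 -139.0
side 165 18 -139.3
tube_rack 0.94 [164, 141] [580. 491.   3.]
tip_box 0.95 [301, 345] [ 481. -433.   83.]
reagent_bottle 0.7 [263, 363] [ 620. -432.  105.]
```

View pics/p5.png

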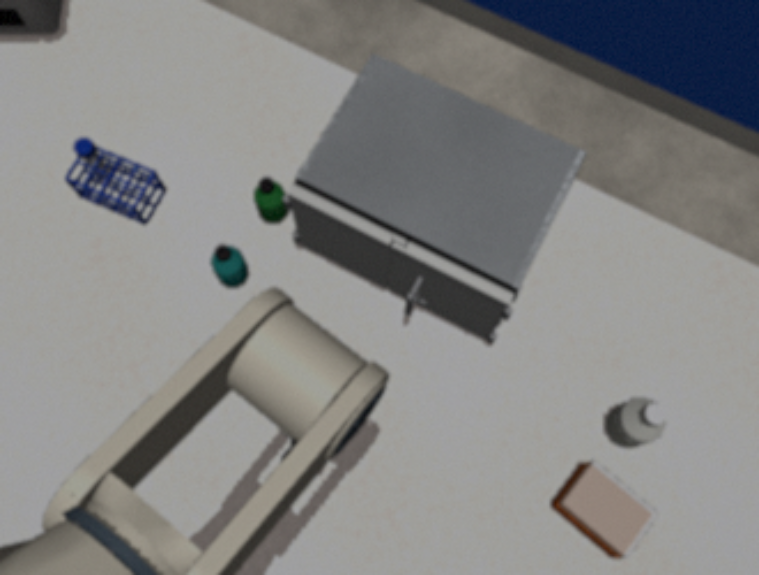

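The doors are flush across and the bystanders unmoved. One number disagrees, though: in my frame the shut door face reads −139 rather than −146. That means my cabinet x is about 7 mm off and the shelf may not have been fully home. I'll check this before handing in.

Run:
```python
from h import *
def cloud(c,D):
    m=r.camera_model(c);v,u=np.mgrid[:384,:512];p=np.stack([(u-m['cx'])/m['fx']*D,(v-m['cy'])/m['fy']*D,D],-1)
    w=((p-np.array(m['t']))@np.array(m['R']))[D>0];return np.c_[(w[:,:2]-C)@Rc+C,w[:,2]]
for c in ['scene','side']:
    _,D=r.grab_frame(c);np.save(f'{c}_shut.npy',D)
    for nm,Dx in (('init',np.load(f'{c}.npy')),('pushing',np.load(f'{c}1.npy')),('now',D)):
        w=cloud(c,Dx);k=w[(abs(w[:,1]-70)<40)]
        print(c,nm,[(z,len(q),*np.round(np.percentile(q,[5,50,95]),1)) for z in range(110,250,12) for q in [k[(abs(k[:,2]-z)<6)&(k[:,0]>560)&(k[:,0]<700)][:,0]] if len(q)>5])
        t=k[(k[:,2]>232)&(k[:,2]<247)]; print('  top x hist from 630, 4mm:',np.histogram(t[:,0],np.arange(630,702,4))[0],'rear',np.histogram(t[:,0],np.arange(890,930,4))[0])
```

```text
scene init [(110, 106, np.float64(598.9), np.float64(620.0), np.float64(653.4)), (122, 18, np.float64(595.6), np.float64(647.3), np.float64(666.2)), (134, 7, np.float64(636.4), np.float64(650.2), np.float64(663.7)), (146, 14, np.float64(595.7), np.float64(651.7), np.float64(668.5)), (158, 18, np.float64(595.7), np.float64(645.7), np.float64(665.7)), (170, 28, np.float64(595.6), np.float64(644.5), np.float64(664.3)), (182, 66, np.float64(636.3), np.float64(649.1), np.float64(668.0)), (194, 32, np.float64(595.7), np.float64(650.9), np.float64(665.7)), (206, 47, np.float64(588.0), np.float64(592.5), np.float64(660.5)), (218, 75, np.float64(589.1), np.float64(651.5), np.float64(665.9)), (230, 6, np.float64(668.9), np.float64(674.5), np.float64(693.8)), (242, 292, np.float64(668.6), np.float64(683.8), np.float64(698.3))]
  top x hist from 630, 4mm: [ 0  0  0  0  0  0  0  0  0 29 37 29 39 38 35 33 33] rear [35 32 31 37 38 30  4  0  0]
scene pushing [(206, 30, np.float64(661.0), np.float64(664.2), np.float64(667.6)), (218, 36, np.float64(661.5), np.float64(664.3), np.float64(667.4)), (230, 
[... 2026 characters left out ...]
, np.float64(649.4), np.float64(650.1)), (158, 24, np.float64(648.4), np.float64(649.3), np.float64(650.3)), (170, 23, np.float64(648.6), np.float64(649.2), np.float64(650.9)), (182, 23, np.float64(648.4), np.float64(649.5), np.float64(650.2)), (194, 22, np.float64(647.9), np.float64(649.1), np.float64(650.2)), (206, 27, np.float64(648.0), np.float64(649.3), np.float64(650.4)), (218, 24, np.float64(648.1), np.float64(649.2), np.float64(650.4)), (230, 68, np.float64(648.5), np.float64(654.8), np.float64(670.5)), (242, 308, np.float64(650.3), np.float64(676.2), np.float64(697.2))]
  top x hist from 630, 4mm: [ 0  0  0  0 20 23 30 24 30 27 28 33 23 32 22 28 24] rear [24 24 16 24 22 22  3  0  0]
```

Confirmed. The 8 mm seal had skewed my fit, and the true cabinet centre is x≈795. The shut face at 649 and the back at 914.5 both agree with that. So the shelf stopped about 8 mm short, because the gripper's thicker upper part hit the carcass and seal. Step 1 was therefore not met. There is time to redo it: reopen the doors by dragging on their top edges, push the shelf with the tool tilted, and shut them again.

```bash
sed -i 's/C=np.array(\[788.5/C=np.array([795.0/' h.py
python3 - <<'E'
from h import *
a=pose('R',0,150,1,275);print(a)
e=poly(lin(list(r.sense()['eef_pos'])+[1.58],a,7)+lin(a,a[:2]+[243,a[3]],2))
print('arc');poly([pose('R',t,150,1,235) for t in np.r_[.0,.04,.1:1.3:.1]],pose('R',0,150,1,235))
E
```

```text
[np.float64(648.2759498148288), np.float64(-47.82176714777356), 275, 1.5797963267948965]
[{"tx": 0.1, "ty": 3.9, "tz": 0.3, "rx": 0, "ry": 0, "rz": 0.0, "gripper": -1}, {"tx": 0.1, "ty": 3.9, "tz": 0.3, "rx": 0, "ry": 0, "rz": 0.0, "gripper": -1}, {"tx": 0.1, "ty": 3.9, "tz": 0.3, "rx": 0, "ry": 0, "rz": 0.0, "gripper": -1}, {"tx": 0.1, "ty": 3.9, "tz": 0.3, "rx": 0, "ry": 0, "rz": 0.0, "gripper": -1}, {"tx": 0.1, "ty": 3.9, "tz": 0.4, "rx": 0, "ry": 0, "rz": 0.1, "gripper": -1}, {"tx": 0.2, "ty": 3.8, "tz": 0.3, "rx": 0, "ry": 0, "rz": -0.0, "gripper": -1}, {"tx": 0.1, "ty": 3.9, "tz": 0.3, "rx": 0, "ry": 0, "rz": -0.0, "gripper": -1}, {"tx": -0.0, "ty": 0.0, "tz": 1.6, "rx": 0, "ry": 0, "rz": -0.0, "gripper": -1}, {"tx": -0.0, "ty": 0.0, "tz": 1.6, "rx": 0, "ry": 0, "rz": -0.0, "gripper": -1}]
end [647.86, -47.51, 242.82, 1.58] target [648.28, -47.82, 243.0, 1.58]
arc
[{"tx": 0.0, "ty": 0.0, "tz": -0.0, "rx": 0, "ry": 0, "rz": -0.0, "gripper": -1}, {"tx": -0.0, "ty": -0.6, "tz": -0.0, "rx": 0, "ry": 0, "rz": -2.3, "gripper": -1}, {"tx": -0.0, "ty": -0.9, "tz": -0.0, "rx": 0, "ry": 
[... 317 characters left out ...]
"rx": 0, "ry": 0, "rz": -5.7, "gripper": -1}, {"tx": -0.1, "ty": -1.5, "tz": -0.0, "rx": 0, "ry": 0, "rz": -5.8, "gripper": -1}, {"tx": -0.1, "ty": -1.5, "tz": -0.0, "rx": 0, "ry": 0, "rz": -5.7, "gripper": -1}, {"tx": -0.0, "ty": -1.5, "tz": -0.0, "rx": 0, "ry": 0, "rz": -5.7, "gripper": -1}, {"tx": -0.1, "ty": -1.5, "tz": -0.0, "rx": 0, "ry": 0, "rz": -5.8, "gripper": -1}, {"tx": -0.1, "ty": -1.5, "tz": -0.0, "rx": 0, "ry": 0, "rz": -5.7, "gripper": -1}]
[{"tx": -0.1, "ty": -1.5, "tz": -0.0, "rx": 0, "ry": 0, "rz": -5.7, "gripper": -1}, {"tx": -0.1, "ty": -1.5, "tz": -0.0, "rx": 0, "ry": 0, "rz": -5.8, "gripper": -1}]
end [509.94, -145.87, 235.0, 2.78] target [509.98, -145.65, 235.0, 2.78]
```

move_arm --increments '[{"tx": 0.1, "ty": 3.9, "tz": 0.3, "rx": 0, "ry": 0, "rz": 0, "gripper": -1}, {"tx": 0.1, "ty": 3.9, "tz": 0.3, "rx": 0, "ry": 0, "rz": 0, "gripper": -1}, {"tx": 0.1, "ty": 3.9, "tz": 0.3, "rx": 0, "ry": 0, "rz": 0, "gripper": -1}, {"tx": 0.1, "ty": 3.9, "tz": 0.3, "rx": 0, "ry": 0, "rz": 0, "gripper": -1}, {"tx": 0.1, "ty": 3.9, "tz": 0.4, "rx": 0, "ry": 0, "rz": 0, "gripper": -1}, {"tx": 0.2, "ty": 3.8, "tz": 0.3, "rx": 0, "ry": 0, "rz": 0, "gripper": -1}, {"tx": 0.1, "ty": 3.9, "tz": 0.3, "rx": 0, "ry": 0, "rz": 0, "gripper": -1}, {"tx": 0, "ty": 0, "tz": 1.6, "rx": 0, "ry": 0, "rz": 0, "gripper": -1}, {"tx": 0, "ty": 0, "tz": 1.6, "rx": 0, "ry": 0, "rz": 0, "gripper": -1}, {"tx": 0, "ty": 0, "tz": 0.3, "rx": 0, "ry": 0, "rz": 0, "gripper": -1}, {"tx": 0, "ty": 0, "tz": 0.3, "rx": 0, "ry": 0, "rz": 0, "gripper": -1}, {"tx": 0, "ty": 0, "tz": 0.2, "rx": 0, "ry": 0, "rz": 0, "gripper": -1}]' --squeeze 30

```text
clock: 23.0
eef_pos: [648.0, -47.2, 237.6]
tcp_rot: [3.14, -0.0, 1.581]
contact_force: [-9.2, 2.9, 23.9]
opening: 0.004
```

move_arm --increments '[{"tx": 0, "ty": 0, "tz": 0.1, "rx": 0, "ry": 0, "rz": 0, "gripper": -1}, {"tx": 0, "ty": 0, "tz": 0, "rx": 0, "ry": 0, "rz": 0, "gripper": -1}]' --squeeze 30

```text
clock: 23.2
eef_pos: [647.9, -47.3, 237.7]
tcp_rot: [3.139, -0.0, 1.581]
contact_force: [-8.0, 1.9, 20.0]
opening: 0.002
```

move_arm --increments '[{"tx": 0, "ty": -0.6, "tz": 0, "rx": 0, "ry": 0, "rz": -2.3, "gripper": -1}, {"tx": 0, "ty": -0.9, "tz": 0, "rx": 0, "ry": 0, "rz": -3.4, "gripper": -1}, {"tx": -0.1, "ty": -1.5, "tz": 0, "rx": 0, "ry": 0, "rz": -5.8, "gripper": -1}, {"tx": -0.1, "ty": -1.5, "tz": 0, "rx": 0, "ry": 0, "rz": -5.7, "gripper": -1}]' --squeeze 30

```text
clock: 23.6
eef_pos: [605.5, -54.3, 237.8]
tcp_rot: [3.135, 0.002, 1.885]
contact_force: [1.0, 2.4, 17.5]
opening: -0.0
```

```bash
python3 d.py R
```

```text
tcp [605.5 -54.3 237.8] [3.135e+00 2.000e-03 1.885e+00] F [ 1.   2.4 17.5] 23.6
scene L 345 theta med -0.003 iqr [-0.053  0.05 ]
scene R 94 theta med 0.243 iqr [-0.019  0.293]
side L 90 theta med 0.018 iqr [-0.033  0.056]
side R 200 theta med 0.308 iqr [0.224 0.37 ]
shut pose [634.87 -57.94 195.     1.58]
```

move_arm --increments '[{"tx": -0.1, "ty": -1.5, "tz": 0, "rx": 0, "ry": 0, "rz": -5.7, "gripper": -1}, {"tx": -0.1, "ty": -1.5, "tz": 0, "rx": 0, "ry": 0, "rz": -5.7, "gripper": -1}, {"tx": -0.1, "ty": -1.5, "tz": 0, "rx": 0, "ry": 0, "rz": -5.8, "gripper": -1}, {"tx": -0.1, "ty": -1.5, "tz": 0, "rx": 0, "ry": 0, "rz": -5.7, "gripper": -1}, {"tx": 0, "ty": -1.5, "tz": 0, "rx": 0, "ry": 0, "rz": -5.7, "gripper": -1}, {"tx": -0.1, "ty": -1.5, "tz": 0, "rx": 0, "ry": 0, "rz": -5.8, "gripper": -1}, {"tx": -0.1, "ty": -1.5, "tz": 0, "rx": 0, "ry": 0, "rz": -5.7, "gripper": -1}, {"tx": -0.1, "ty": -1.5, "tz": 0, "rx": 0, "ry": 0, "rz": -5.7, "gripper": -1}, {"tx": -0.1, "ty": -1.5, "tz": 0, "rx": 0, "ry": 0, "rz": -5.8, "gripper": -1}, {"tx": -0.1, "ty": -1.5, "tz": 0, "rx": 0, "ry": 0, "rz": -5.7, "gripper": -1}, {"tx": 0, "ty": 0, "tz": -1, "rx": 0, "ry": 0, "rz": 0, "gripper": -1}, {"tx": 0, "ty": 0, "tz": -2, "rx": 0, "ry": 0, "rz": 0, "gripper": -1}]' --squeeze 30

```text
clock: 24.9
eef_pos: [504.2, -160.1, 264.2]
tcp_rot: [3.141, -0.001, 2.879]
contact_force: [0.3, 0.3, -0.3]
opening: -0.004
```

```bash
python3 d.py R;python3 - <<'E'
from h import *
s=r.sense();st=list(s['eef_pos'])+[s['tcp_rot'][2]]
a=pose('L',0,150,1,275)
e=poly(lin(st,a,12)+lin(a,a[:2]+[243,a[3]],1),)
E
```

```text
tcp [ 504.2 -160.1  264.2] [ 3.141e+00 -1.000e-03  2.879e+00] F [ 0.3  0.3 -0.3] 24.9
scene L 341 theta med -0.005 iqr [-0.054  0.045]
scene R 319 theta med 1.278 iqr [1.212 1.336]
side L 285 theta med -0.001 iqr [-0.048  0.051]
side R 66 theta med 1.305 iqr [-0.011  1.345]
shut pose [634.87 -57.94 195.     1.58]
[{"tx": -0.8, "ty": 1.7, "tz": -0.1, "rx": 0, "ry": 0, "rz": 6.2, "gripper": -1}, {"tx": -0.5, "ty": 1.8, "tz": -0.0, "rx": 0, "ry": 0, "rz": 6.2, "gripper": -1}, {"tx": -0.4, "ty": 1.8, "tz": -0.1, "rx": 0, "ry": 0, "rz": 6.2, "gripper": -1}, {"tx": -0.2, "ty": 1.8, "tz": -0.1, "rx": 0, "ry": 0, "rz": 6.2, "gripper": -1}, {"tx": 0.0, "ty": 1.9, "tz": -0.0, "rx": 0, "ry": 0, "rz": 6.2, "gripper": -1}, {"tx": 0.2, "ty": 1.8, "tz": -0.1, "rx": 0, "ry": 0, "rz": 6.2, "gripper": -1}, {"tx": 0.4, "ty": 1.8, "tz": -0.1, "rx": 0, "ry": 0, "rz": 6.3, "gripper": -1}, {"tx": 0.7, "ty": 1.8, "tz": -0.0, "rx": 0, "ry": 0, "rz": 6.2, "gripper": -1}, {"tx": 0.8, "ty": 1.7, "tz": -0.1, "rx": 0, "ry": 0, "rz": 6.2, "gripper": -1}, {"tx": 0.9, "ty": 1.6, "tz": -0.1, "rx": 0, "ry": 0, "rz": 6.2, "gripper": -1}, {"tx": 1.2, "ty": 1.4, "tz": -0.0, "rx": 0, "ry": 0, "rz": 6.2, "gripper": -1}, {"tx": 1.3, "ty": 1.4, "tz": -0.1, "rx": 0, "ry": 0, "rz": 6.2, "gripper": -1}]
[{"tx": -0.0, "ty": -0.0, "tz": 3.2, "rx": 0, "ry": 0, "rz": -0.0, "gripper": -1}]
end [647.97, 12.56, 242.96, 1.58] target [647.74, 12.18, 243.0, 1.58]
```

The flanged door is open at ~1.3 rad. Same method for the rebated door.

move_arm --increments '[{"tx": -0.8, "ty": 1.7, "tz": -0.1, "rx": 0, "ry": 0, "rz": 6.2, "gripper": -1}, {"tx": -0.5, "ty": 1.8, "tz": 0, "rx": 0, "ry": 0, "rz": 6.2, "gripper": -1}, {"tx": -0.4, "ty": 1.8, "tz": -0.1, "rx": 0, "ry": 0, "rz": 6.2, "gripper": -1}, {"tx": -0.2, "ty": 1.8, "tz": -0.1, "rx": 0, "ry": 0, "rz": 6.2, "gripper": -1}, {"tx": 0, "ty": 1.9, "tz": 0, "rx": 0, "ry": 0, "rz": 6.2, "gripper": -1}, {"tx": 0.2, "ty": 1.8, "tz": -0.1, "rx": 0, "ry": 0, "rz": 6.2, "gripper": -1}, {"tx": 0.4, "ty": 1.8, "tz": -0.1, "rx": 0, "ry": 0, "rz": 6.3, "gripper": -1}, {"tx": 0.7, "ty": 1.8, "tz": 0, "rx": 0, "ry": 0, "rz": 6.2, "gripper": -1}, {"tx": 0.8, "ty": 1.7, "tz": -0.1, "rx": 0, "ry": 0, "rz": 6.2, "gripper": -1}, {"tx": 0.9, "ty": 1.6, "tz": -0.1, "rx": 0, "ry": 0, "rz": 6.2, "gripper": -1}, {"tx": 1.2, "ty": 1.4, "tz": 0, "rx": 0, "ry": 0, "rz": 6.2, "gripper": -1}, {"tx": 1.3, "ty": 1.4, "tz": -0.1, "rx": 0, "ry": 0, "rz": 6.2, "gripper": -1}]' --squeeze 30

```text
clock: 26.2
eef_pos: [646.5, 14.2, 271.4]
tcp_rot: [-3.141, -0.0, 1.576]
contact_force: [0.2, 0.2, 0.9]
opening: 0.0
```

move_arm --increments '[{"tx": 0, "ty": 0, "tz": 1.6, "rx": 0, "ry": 0, "rz": 0, "gripper": -1}, {"tx": 0, "ty": 0, "tz": 1.4, "rx": 0, "ry": 0, "rz": 0, "gripper": -1}, {"tx": 0, "ty": 0, "tz": 0.3, "rx": 0, "ry": 0, "rz": 0, "gripper": -1}, {"tx": 0, "ty": 0, "tz": 0.3, "rx": 0, "ry": 0, "rz": 0, "gripper": -1}, {"tx": 0, "ty": 0, "tz": 0.2, "rx": 0, "ry": 0, "rz": 0, "gripper": -1}, {"tx": 0, "ty": 0, "tz": 0, "rx": 0, "ry": 0, "rz": 0, "gripper": -1}]' --squeeze 30

```text
clock: 26.8
eef_pos: [646.5, 13.6, 237.6]
tcp_rot: [3.139, -0.001, 1.58]
contact_force: [-9.2, 3.5, 26.6]
opening: 0.002
```

move_arm --increments '[{"tx": 0, "ty": -0.6, "tz": 0, "rx": 0, "ry": 0, "rz": 2.3, "gripper": -1}, {"tx": 0, "ty": -0.9, "tz": 0, "rx": 0, "ry": 0, "rz": 3.4, "gripper": -1}, {"tx": 0.1, "ty": -1.5, "tz": 0, "rx": 0, "ry": 0, "rz": 5.8, "gripper": -1}, {"tx": 0.1, "ty": -1.5, "tz": 0, "rx": 0, "ry": 0, "rz": 5.7, "gripper": -1}, {"tx": 0.1, "ty": -1.5, "tz": 0, "rx": 0, "ry": 0, "rz": 5.7, "gripper": -1}, {"tx": 0.1, "ty": -1.5, "tz": 0, "rx": 0, "ry": 0, "rz": 5.7, "gripper": -1}, {"tx": 0.1, "ty": -1.5, "tz": 0, "rx": 0, "ry": 0, "rz": 5.8, "gripper": -1}, {"tx": 0.1, "ty": -1.5, "tz": 0, "rx": 0, "ry": 0, "rz": 5.7, "gripper": -1}]' --squeeze 30

```text
clock: 27.6
eef_pos: [552.1, 48.6, 237.6]
tcp_rot: [3.135, -0.006, 0.876]
contact_force: [1.9, 0.8, 24.0]
opening: 0.003
```

move_arm --increments '[{"tx": 0, "ty": -1.5, "tz": 0, "rx": 0, "ry": 0, "rz": 5.7, "gripper": -1}, {"tx": 0.1, "ty": -1.5, "tz": 0, "rx": 0, "ry": 0, "rz": 5.8, "gripper": -1}, {"tx": 0.1, "ty": -1.5, "tz": 0, "rx": 0, "ry": 0, "rz": 5.7, "gripper": -1}, {"tx": 0.1, "ty": -1.5, "tz": 0, "rx": 0, "ry": 0, "rz": 5.7, "gripper": -1}, {"tx": 0.1, "ty": -1.5, "tz": 0, "rx": 0, "ry": 0, "rz": 5.8, "gripper": -1}, {"tx": 0.1, "ty": -1.5, "tz": 0, "rx": 0, "ry": 0, "rz": 5.7, "gripper": -1}, {"tx": 0, "ty": 0, "tz": -1, "rx": 0, "ry": 0, "rz": 0, "gripper": -1}, {"tx": 0, "ty": 0, "tz": -4, "rx": 0, "ry": 0, "rz": 0, "gripper": -1}]' --squeeze 30

```text
clock: 28.4
eef_pos: [498.7, 122.3, 281.1]
tcp_rot: [-3.141, 0.008, 0.282]
contact_force: [0.7, 0.0, 0.2]
opening: -0.001
```

```bash
python3 d.py R;python3 - <<'E'
from h import *
s=r.sense();st=list(s['eef_pos'])+[s['tcp_rot'][2]]
_,D=r.grab_frame('side');m=r.camera_model('side');v,u=np.mgrid[:384,:512];p=np.stack([(u-m['cx'])/m['fx']*D,(v-m['cy'])/m['fy']*D,D],-1)
w=((p-np.array(m['t']))@np.array(m['R']))[D>0];w=np.c_[(w[:,:2]-C)@Rc+C,w[:,2]]
for y in (-110,-60,-10,40,90):
    k=w[(abs(w[:,1]-y)<25)&(w[:,2]>120)&(w[:,2]<205)&(w[:,0]>640)&(w[:,0]<700)];print(y,len(k),np.round(np.percentile(k[:,0],[10,50]),1) if len(k) else '')
a=[600,-15,295,1.58]
poly(lin(st,a,10))
E
```

```text
tcp [498.7 122.3 281.1] [-3.141  0.008  0.282] F [0.7 0.  0.2] 28.4
scene L 313 theta med 1.331 iqr [1.271 1.389]
scene R 328 theta med 1.3 iqr [1.24  1.346]
side L 224 theta med 1.291 iqr [1.229 1.349]
side R 308 theta med 1.318 iqr [1.264 1.362]
shut pose [634.87 -57.94 195.     1.58]
-110 112 [667.  667.8]
-60 108 [666.6 667.6]
-10 112 [666.5 667.7]
40 104 [666.8 668. ]
90 104 [666.7 667.9]
[{"tx": 0.6, "ty": 1.6, "tz": -0.3, "rx": 0, "ry": 0, "rz": -7.5, "gripper": -1}, {"tx": 0.4, "ty": 1.6, "tz": -0.0, "rx": 0, "ry": 0, "rz": -7.4, "gripper": -1}, {"tx": 0.1, "ty": 1.7, "tz": -0.1, "rx": 0, "ry": 0, "rz": -7.4, "gripper": -1}, {"tx": -0.1, "ty": 1.7, "tz": -0.1, "rx": 0, "ry": 0, "rz": -7.5, "gripper": -1}, {"tx": -0.3, "ty": 1.7, "tz": -0.1, "rx": 0, "ry": 0, "rz": -7.4, "gripper": -1}, {"tx": -0.6, "ty": 1.6, "tz": -0.0, "rx": 0, "ry": 0, "rz": -7.5, "gripper": -1}, {"tx": -0.7, "ty": 1.5, "tz": -0.1, "rx": 0, "ry": 0, "rz": -7.4, "gripper": -1}, {"tx": -0.9, "ty": 1.4, "tz": -0.1, "rx": 0, "ry": 0, "rz": -7.4, "gripper": -1}, {"tx": -1.1, "ty": 1.3, "tz": -0.0, "rx": 0, "ry": 0, "rz": -7.5, "gripper": -1}, {"tx": -1.3, "ty": 1.1, "tz": -0.1, "rx": 0, "ry": 0, "rz": -7.4, "gripper": -1}]
end [600.1, -15.42, 294.97, 1.58] target [600.0, -15.0, 295.0, 1.58]
```

Both doors are open at ~1.3 rad, and the shelf face reads 667.7 against a home of ≈672. It was indeed short. Now the tilted push.

move_arm --increments '[{"tx": 0.6, "ty": 1.6, "tz": -0.3, "rx": 0, "ry": 0, "rz": -7.5, "gripper": -1}, {"tx": 0.4, "ty": 1.6, "tz": 0, "rx": 0, "ry": 0, "rz": -7.4, "gripper": -1}, {"tx": 0.1, "ty": 1.7, "tz": -0.1, "rx": 0, "ry": 0, "rz": -7.4, "gripper": -1}, {"tx": -0.1, "ty": 1.7, "tz": -0.1, "rx": 0, "ry": 0, "rz": -7.5, "gripper": -1}, {"tx": -0.3, "ty": 1.7, "tz": -0.1, "rx": 0, "ry": 0, "rz": -7.4, "gripper": -1}, {"tx": -0.6, "ty": 1.6, "tz": 0, "rx": 0, "ry": 0, "rz": -7.5, "gripper": -1}, {"tx": -0.7, "ty": 1.5, "tz": -0.1, "rx": 0, "ry": 0, "rz": -7.4, "gripper": -1}, {"tx": -0.9, "ty": 1.4, "tz": -0.1, "rx": 0, "ry": 0, "rz": -7.4, "gripper": -1}, {"tx": -1.1, "ty": 1.3, "tz": 0, "rx": 0, "ry": 0, "rz": -7.5, "gripper": -1}, {"tx": -1.3, "ty": 1.1, "tz": -0.1, "rx": 0, "ry": 0, "rz": -7.4, "gripper": -1}]' --squeeze 30

```text
clock: 29.55
eef_pos: [598.5, -16.4, 291.4]
tcp_rot: [-3.139, -0.0, 1.585]
contact_force: [-0.2, 0.4, 0.1]
opening: 0.006
```

move_arm --increments '[{"tx": 0, "ty": 0, "tz": 0, "rx": -8.4, "ry": 0, "rz": 0, "gripper": -1}, {"tx": 0, "ty": 0, "tz": 0, "rx": -8.4, "ry": 0, "rz": 0, "gripper": -1}, {"tx": 0, "ty": 0, "tz": 0, "rx": -8.2, "ry": 0, "rz": 0, "gripper": -1}, {"tx": 0, "ty": 0, "tz": 0, "rx": 0, "ry": 0, "rz": 0, "gripper": -1}]' --squeeze 30

```text
clock: 29.95
eef_pos: [593.4, -15.7, 288.7]
tcp_rot: [2.71, 0.0, 1.579]
contact_force: [-1.0, -0.6, -0.4]
opening: -0.001
```

move_arm --increments '[{"tx": 0, "ty": -1.15, "tz": 2.5, "rx": 0, "ry": 0, "rz": 0, "gripper": -1}, {"tx": 0, "ty": -1.15, "tz": 2.5, "rx": 0, "ry": 0, "rz": 0, "gripper": -1}, {"tx": 0, "ty": -1.15, "tz": 2.5, "rx": 0, "ry": 0, "rz": 0, "gripper": -1}, {"tx": 0, "ty": -1.15, "tz": 2.4, "rx": 0, "ry": 0, "rz": 0, "gripper": -1}, {"tx": 0, "ty": 1.8, "tz": 0.8, "rx": 0, "ry": 0, "rz": 0, "gripper": -1}, {"tx": 0, "ty": 1.8, "tz": 0.8, "rx": 0, "ry": 0, "rz": 0, "gripper": -1}, {"tx": 0, "ty": 0, "tz": 0, "rx": 0, "ry": 0, "rz": 0, "gripper": -1}]' --squeeze 30

```text
clock: 30.65
eef_pos: [641.6, -15.2, 184.3]
tcp_rot: [2.708, 0.0, 1.579]
contact_force: [-0.6, -0.0, 0.0]
opening: 0.0
```

move_arm --increments '[{"tx": 0, "ty": 0.55, "tz": 0.25, "rx": 0, "ry": 0, "rz": 0, "gripper": -1}, {"tx": 0, "ty": 0.36, "tz": 0.17, "rx": 0, "ry": 0, "rz": 0, "gripper": -1}, {"tx": 0, "ty": 0.18, "tz": 0.08, "rx": 0, "ry": 0, "rz": 0, "gripper": -1}, {"tx": 0, "ty": 0.18, "tz": 0.08, "rx": 0, "ry": 0, "rz": 0, "gripper": -1}, {"tx": 0, "ty": 0.18, "tz": 0.08, "rx": 0, "ry": 0, "rz": 0, "gripper": -1}, {"tx": 0, "ty": 0.18, "tz": 0.08, "rx": 0, "ry": 0, "rz": 0, "gripper": -1}, {"tx": 0, "ty": 0, "tz": 0, "rx": 0, "ry": 0, "rz": 0, "gripper": -1}, {"tx": 0, "ty": 0, "tz": 0, "rx": 0, "ry": 0, "rz": 0, "gripper": -1}]' --squeeze 30

```text
clock: 31.45
eef_pos: [656.4, -14.9, 184.7]
tcp_rot: [2.705, -0.0, 1.579]
contact_force: [-0.8, -1.1, 0.2]
opening: -0.002
```

move_arm --increments '[{"tx": 0, "ty": 0.18, "tz": 0.08, "rx": 0, "ry": 0, "rz": 0, "gripper": -1}, {"tx": 0, "ty": 0.18, "tz": 0.08, "rx": 0, "ry": 0, "rz": 0, "gripper": -1}, {"tx": 0, "ty": 0, "tz": 0, "rx": 0, "ry": 0, "rz": 0, "gripper": -1}, {"tx": 0, "ty": 0, "tz": 0, "rx": 0, "ry": 0, "rz": 0, "gripper": -1}]' --squeeze 30

```text
clock: 31.85
eef_pos: [660.5, -14.9, 184.8]
tcp_rot: [2.705, -0.0, 1.579]
contact_force: [-0.1, 1.3, 0.2]
opening: 0.003
```

move_arm --increments '[{"tx": 0, "ty": 0.18, "tz": 0.08, "rx": 0, "ry": 0, "rz": 0, "gripper": -1}, {"tx": 0, "ty": 0.18, "tz": 0.08, "rx": 0, "ry": 0, "rz": 0, "gripper": -1}, {"tx": 0, "ty": 0, "tz": 0, "rx": 0, "ry": 0, "rz": 0, "gripper": -1}, {"tx": 0, "ty": 0, "tz": 0, "rx": 0, "ry": 0, "rz": 0, "gripper": -1}]' --squeeze 30

```text
clock: 32.25
eef_pos: [664.5, -14.8, 184.9]
tcp_rot: [2.705, -0.0, 1.579]
contact_force: [0.1, -0.8, 0.1]
opening: -0.001
```

move_arm --increments '[{"tx": 0, "ty": 0.18, "tz": 0.08, "rx": 0, "ry": 0, "rz": 0, "gripper": -1}, {"tx": 0, "ty": 0, "tz": 0, "rx": 0, "ry": 0, "rz": 0, "gripper": -1}, {"tx": 0, "ty": 0, "tz": 0, "rx": 0, "ry": 0, "rz": 0, "gripper": -1}]' --squeeze 30

```text
clock: 32.55
eef_pos: [664.8, -14.8, 184.7]
tcp_rot: [2.708, -0.0, 1.579]
contact_force: [-12.1, -0.6, 8.8]
opening: -0.001
```

move_arm --increments '[{"tx": 0, "ty": 0.18, "tz": 0.08, "rx": 0, "ry": 0, "rz": 0, "gripper": -1}, {"tx": 0, "ty": 0, "tz": 0, "rx": 0, "ry": 0, "rz": 0, "gripper": -1}, {"tx": 0, "ty": 0, "tz": 0, "rx": 0, "ry": 0, "rz": 0, "gripper": -1}]' --squeeze 30

```text
clock: 32.85
eef_pos: [665.1, -14.8, 184.6]
tcp_rot: [2.711, -0.0, 1.579]
contact_force: [-25.0, -0.7, 18.6]
opening: -0.0
```

```bash
cat > sh.py <<'E'
from h import *
s=r.sense();print(s['eef_pos'],s['contact_force'],s['clock'])
for c in ('scene','side'):
    im,D=r.grab_frame(c);m=r.camera_model(c);v,u=np.mgrid[:384,:512];p=np.stack([(u-m['cx'])/m['fx']*D,(v-m['cy'])/m['fy']*D,D],-1)
    w=((p-np.array(m['t']))@np.array(m['R']))[D>0];w=np.c_[(w[:,:2]-C)@Rc+C,w[:,2]]
    for y in (-110,-60,-10,40,90):
        k=w[(abs(w[:,1]-y)<25)&(w[:,2]>120)&(w[:,2]<210)&(w[:,0]>650)&(w[:,0]<700)]
        if len(k)>5: print(c,y,len(k),np.round(np.percentile(k[:,0],[10,50]),1))
E
python3 sh.py
```

```text
[665.08714661 -14.83061276 184.60582249] [-25.02913134  -0.7395952   18.61794315] 32.85
scene -10 15 [655.2 661.4]
side -110 123 [671.7 672.6]
side -60 111 [671.4 672.5]
side -10 6 [672.2 673.2]
side 40 13 [671.2 672.1]
side 90 15 [671.8 672.6]
```

The shelf face is now at 672.5, which is home and up against a hard stop. Retreating, then on to the doors again.

move_arm --increments '[{"tx": 0, "ty": -0.9, "tz": -0.4, "rx": 0, "ry": 0, "rz": 0, "gripper": -1}, {"tx": 0, "ty": -2.7, "tz": -1.3, "rx": 0, "ry": 0, "rz": 0, "gripper": -1}, {"tx": 0, "ty": -2.7, "tz": -1.3, "rx": 0, "ry": 0, "rz": 0, "gripper": -1}, {"tx": 0, "ty": -0.5, "tz": -4, "rx": 0, "ry": 0, "rz": 0, "gripper": -1}, {"tx": 0, "ty": 0, "tz": -4, "rx": 0, "ry": 0, "rz": 0, "gripper": -1}, {"tx": 0, "ty": 0, "tz": -4, "rx": 8.3, "ry": 0, "rz": 0, "gripper": -1}, {"tx": 0, "ty": 0, "tz": 0, "rx": 8.3, "ry": 0, "rz": 0, "gripper": -1}, {"tx": 0, "ty": 0, "tz": 0, "rx": 8.2, "ry": 0, "rz": 0, "gripper": -1}, {"tx": 0, "ty": 0, "tz": 0, "rx": 0, "ry": 0, "rz": 0, "gripper": -1}]' --squeeze 30

```text
clock: 33.85
eef_pos: [550.0, -15.5, 284.5]
tcp_rot: [3.111, -0.001, 1.58]
contact_force: [0.7, -0.1, -1.1]
opening: 0.001
```

```bash
python3 sh.py | grep side; python3 d.py L
python3 - <<'E'
from h import *
s=r.sense();a=list(s['eef_pos'])+[s['tcp_rot'][2]]
p=pose('L',1.33,140,50,300);q=p[:2]+[195,p[3]];print(p)
e=poly(lin(a,p,12)+lin(p,q,4)+lin(q,pose('L',1.33,140,22,195),4))
E
```

```text
side -110 124 [671.7 672.6]
side -60 126 [671.4 672.6]
side -10 21 [671.4 672.3]
tcp [547.7 -15.5 283.3] [ 3.108e+00 -1.000e-03  1.580e+00] F [0.5 0.5 0.4] 33.95
scene L 376 theta med 1.326 iqr [1.279 1.38 ]
scene R 153 theta med 1.23 iqr [1.135 1.348]
side L 167 theta med 1.307 iqr [1.271 1.346]
side R 301 theta med 1.32 iqr [1.265 1.362]
shut pose [634.15  22.05 195.     1.58]
[np.float64(499.3708134347529), np.float64(176.01794157904894), 300, 0.2497963267948965]
[{"tx": 1.6, "ty": -0.4, "tz": -0.1, "rx": 0, "ry": 0, "rz": 6.3, "gripper": -1}, {"tx": 1.5, "ty": -0.5, "tz": -0.2, "rx": 0, "ry": 0, "rz": 6.4, "gripper": -1}, {"tx": 1.5, "ty": -0.8, "tz": -0.1, "rx": 0, "ry": 0, "rz": 6.3, "gripper": -1}, {"tx": 1.4, "ty": -0.8, "tz": -0.1, "rx": 0, "ry": 0, "rz": 6.4, "gripper": -1}, {"tx": 1.3, "ty": -1.1, "tz": -0.2, "rx": 0, "ry": 0, "rz": 6.3, "gripper": -1}, {"tx": 1.2, "ty": -1.1, "tz": -0.1, "rx": 0, "ry": 0, "rz": 6.4, "gripper": -1}, {"tx": 1.0, "ty": -1.3, "tz": -0.2, "rx": 0, "ry": 0, "rz": 6.3, "gripper": -1}, {"tx": 0.9, "ty": -1.4, "tz": -0.1, "rx": 0, "ry": 0, "rz": 6
[... 360 characters left out ...]
": 0.0, "tz": 2.6, "rx": 0, "ry": 0, "rz": -0.0, "gripper": -1}, {"tx": 0.0, "ty": 0.0, "tz": 2.6, "rx": 0, "ry": 0, "rz": -0.0, "gripper": -1}, {"tx": 0.0, "ty": 0.0, "tz": 2.6, "rx": 0, "ry": 0, "rz": -0.0, "gripper": -1}, {"tx": 0.0, "ty": 0.0, "tz": 2.7, "rx": 0, "ry": 0, "rz": -0.0, "gripper": -1}, {"tx": 0.0, "ty": 0.7, "tz": -0.0, "rx": 0, "ry": 0, "rz": -0.0, "gripper": -1}, {"tx": 0.0, "ty": 0.7, "tz": -0.0, "rx": 0, "ry": 0, "rz": -0.0, "gripper": -1}, {"tx": 0.0, "ty": 0.7, "tz": -0.0, "rx": 0, "ry": 0, "rz": -0.0, "gripper": -1}, {"tx": 0.0, "ty": 0.7, "tz": -0.0, "rx": 0, "ry": 0, "rz": -0.0, "gripper": -1}]
end [506.12, 149.33, 194.55, 0.25] target [506.29, 148.89, 195.0, 0.25]
```

move_arm --increments '[{"tx": 1.6, "ty": -0.4, "tz": -0.2, "rx": 1.9, "ry": 0, "rz": 6.3, "gripper": -1}, {"tx": 1.5, "ty": -0.5, "tz": -0.2, "rx": 0, "ry": 0, "rz": 6.4, "gripper": -1}, {"tx": 1.5, "ty": -0.8, "tz": -0.1, "rx": 0, "ry": 0, "rz": 6.3, "gripper": -1}, {"tx": 1.4, "ty": -0.8, "tz": -0.1, "rx": 0, "ry": 0, "rz": 6.4, "gripper": -1}, {"tx": 1.3, "ty": -1.1, "tz": -0.2, "rx": 0, "ry": 0, "rz": 6.3, "gripper": -1}, {"tx": 1.2, "ty": -1.1, "tz": -0.1, "rx": 0, "ry": 0, "rz": 6.4, "gripper": -1}, {"tx": 1.0, "ty": -1.3, "tz": -0.2, "rx": 0, "ry": 0, "rz": 6.3, "gripper": -1}, {"tx": 0.9, "ty": -1.4, "tz": -0.1, "rx": 0, "ry": 0, "rz": 6.4, "gripper": -1}, {"tx": 0.7, "ty": -1.5, "tz": -0.1, "rx": 0, "ry": 0, "rz": 6.3, "gripper": -1}, {"tx": 0.5, "ty": -1.5, "tz": -0.2, "rx": 0, "ry": 0, "rz": 6.4, "gripper": -1}, {"tx": 0.4, "ty": -1.6, "tz": -0.1, "rx": 0, "ry": 0, "rz": 6.3, "gripper": -1}, {"tx": 0.2, "ty": -1.7, "tz": -0.1, "rx": 0, "ry": 0, "rz": 6.4, "gripper": -1}]' --squeeze 30

```text
clock: 35.25
eef_pos: [498.9, 176.6, 301.7]
tcp_rot: [-3.139, -0.002, 0.245]
contact_force: [0.3, -0.2, 0.1]
opening: 0.003
```

move_arm --increments '[{"tx": 0, "ty": -0.3, "tz": 0, "rx": 0, "ry": 0, "rz": 0, "gripper": -1}]' --squeeze 30

```text
clock: 35.35
eef_pos: [498.1, 180.2, 301.8]
tcp_rot: [-3.138, -0.001, 0.249]
contact_force: [-0.9, -0.2, -0.2]
opening: 0.005
```

move_arm --increments '[{"tx": 0, "ty": 0, "tz": 2.6, "rx": 0, "ry": 0, "rz": 0, "gripper": -1}, {"tx": 0, "ty": 0, "tz": 2.6, "rx": 0, "ry": 0, "rz": 0, "gripper": -1}, {"tx": 0, "ty": 0, "tz": 2.7, "rx": 0, "ry": 0, "rz": 0, "gripper": -1}, {"tx": 0, "ty": 0, "tz": 2.7, "rx": 0, "ry": 0, "rz": 0, "gripper": -1}, {"tx": 0, "ty": 0.9, "tz": 0, "rx": 0, "ry": 0, "rz": 0, "gripper": -1}, {"tx": 0, "ty": 0.9, "tz": 0, "rx": 0, "ry": 0, "rz": 0, "gripper": -1}, {"tx": 0, "ty": 0.7, "tz": 0, "rx": 0, "ry": 0, "rz": 0, "gripper": -1}, {"tx": 0, "ty": 0.6, "tz": 0, "rx": 0, "ry": 0, "rz": 0, "gripper": -1}, {"tx": -0.1, "ty": 1.4, "tz": 0, "rx": 0, "ry": 0, "rz": -5.7, "gripper": -1}, {"tx": -0.1, "ty": 1.5, "tz": 0, "rx": 0, "ry": 0, "rz": -6.0, "gripper": -1}, {"tx": -0.1, "ty": 1.5, "tz": 0, "rx": 0, "ry": 0, "rz": -6.0, "gripper": -1}, {"tx": 0, "ty": 0, "tz": 0, "rx": 0, "ry": 0, "rz": 0, "gripper": -1}]' --squeeze 30

```text
clock: 36.55
eef_pos: [520.2, 105.8, 196.6]
tcp_rot: [-3.14, -0.002, 0.56]
contact_force: [0.9, 0.1, 0.5]
opening: 0.001
```

```bash
python3 d.py L
python3 - <<'E'
from h import *
poly([pose('L',t,140,20,195) for t in np.r_[.9:.25:-.1,.22,.18,.15:.0:-.035,0]])
E
```

```text
tcp [520.2 105.8 196.6] [-3.14e+00 -2.00e-03  5.60e-01] F [0.9 0.1 0.5] 36.55
scene L 242 theta med 0.979 iqr [0.912 1.056]
scene R 324 theta med 1.294 iqr [1.226 1.345]
side L 129 theta med 0.945 iqr [0.901 0.984]
side R 305 theta med 1.318 iqr [1.263 1.362]
shut pose [634.15  22.05 195.     1.58]
[{"tx": -0.4, "ty": 1.8, "tz": 0.1, "rx": 0, "ry": 0, "rz": -7.1, "gripper": -1}, {"tx": -0.1, "ty": 1.4, "tz": 0.0, "rx": 0, "ry": 0, "rz": -5.8, "gripper": -1}, {"tx": -0.1, "ty": 1.4, "tz": 0.0, "rx": 0, "ry": 0, "rz": -5.7, "gripper": -1}, {"tx": -0.2, "ty": 1.4, "tz": 0.0, "rx": 0, "ry": 0, "rz": -5.7, "gripper": -1}, {"tx": -0.1, "ty": 1.4, "tz": 0.0, "rx": 0, "ry": 0, "rz": -5.7, "gripper": -1}, {"tx": -0.1, "ty": 1.4, "tz": 0.0, "rx": 0, "ry": 0, "rz": -5.8, "gripper": -1}, {"tx": -0.2, "ty": 1.4, "tz": 0.0, "rx": 0, "ry": 0, "rz": -5.7, "gripper": -1}, {"tx": -0.1, "ty": 1.2, "tz": 0.0, "rx": 0, "ry": 0, "rz": -4.6, "gripper": -1}, {"tx": -0.1, "ty": 0.5, "tz": 0.0, "rx": 0, "ry": 0, "rz": -2.3, "gripper": -1}, {"tx": -0.0, "ty": 0.5, "tz": 0.0, "rx": 0, "ry": 0, "rz": -1.7, "gripper": -1}, {"tx": -0.1, "ty": 0.5, "tz": 0.0, "rx": 0, "ry": 0, "rz": -2.0, "gripper": -1}, {"tx": -0.0, "ty": 0.4, "tz": 0.0, "rx": 0, "ry": 0, "rz": -2.0, "gripper": -1}]
[{"tx": -0.1, "ty": 0.5, "tz": 0.0, "rx": 0, "ry": 0, "rz": -2.0, "gripper": -1}, {"tx": -0.1, "ty": 0.5, "tz": 0.0, "rx": 0, "ry": 0, "rz": -2.0, "gripper": -1}, {"tx": 0.0, "ty": 0.2, "tz": 0.0, "rx": 0, "ry": 0, "rz": -0.6, "gripper": -1}]
end [628.98, 21.77, 195.18, 1.58] target [628.65, 22.0, 195.0, 1.58]
```

move_arm --increments '[{"tx": -0.3, "ty": 1.7, "tz": 0, "rx": 0, "ry": 0, "rz": -7, "gripper": -1}, {"tx": -0.1, "ty": 1.4, "tz": 0, "rx": 0, "ry": 0, "rz": -5.8, "gripper": -1}, {"tx": -0.1, "ty": 1.4, "tz": 0, "rx": 0, "ry": 0, "rz": -5.7, "gripper": -1}, {"tx": -0.2, "ty": 1.4, "tz": 0, "rx": 0, "ry": 0, "rz": -5.7, "gripper": -1}, {"tx": -0.1, "ty": 1.4, "tz": 0, "rx": 0, "ry": 0, "rz": -5.7, "gripper": -1}, {"tx": -0.1, "ty": 1.2, "tz": 0, "rx": 0, "ry": 0, "rz": -5, "gripper": -1}, {"tx": -0.1, "ty": 1.0, "tz": 0, "rx": 0, "ry": 0, "rz": -4, "gripper": -1}, {"tx": -0.1, "ty": 0.8, "tz": 0, "rx": 0, "ry": 0, "rz": -3, "gripper": -1}, {"tx": -0.1, "ty": 0.6, "tz": 0, "rx": 0, "ry": 0, "rz": -2.3, "gripper": -1}, {"tx": 0, "ty": 0.5, "tz": 0, "rx": 0, "ry": 0, "rz": -2, "gripper": -1}, {"tx": -0.1, "ty": 0.5, "tz": 0, "rx": 0, "ry": 0, "rz": -2.0, "gripper": -1}, {"tx": 0, "ty": 0.4, "tz": 0, "rx": 0, "ry": 0, "rz": -2.0, "gripper": -1}]' --squeeze 30

```text
clock: 37.85
eef_pos: [608.9, 28.9, 195.7]
tcp_rot: [-3.141, -0.002, 1.435]
contact_force: [-1.8, -1.7, 2.0]
opening: 0.002
```

move_arm --increments '[{"tx": 0, "ty": 0, "tz": 0, "rx": 0, "ry": 0, "rz": 0, "gripper": -1}]' --squeeze 30

```text
clock: 37.95
eef_pos: [609.1, 29.1, 195.5]
tcp_rot: [-3.141, -0.003, 1.434]
contact_force: [-0.4, 0.5, 0.5]
opening: -0.0
```

move_arm --increments '[{"tx": 0, "ty": 0.5, "tz": 0, "rx": 0, "ry": 0, "rz": -2, "gripper": -1}, {"tx": -0.1, "ty": 0.4, "tz": 0, "rx": 0, "ry": 0, "rz": -2, "gripper": -1}, {"tx": 0, "ty": 0.4, "tz": 0, "rx": 0, "ry": 0, "rz": -2, "gripper": -1}, {"tx": -0.1, "ty": 0.3, "tz": 0, "rx": 0, "ry": 0, "rz": -2, "gripper": -1}, {"tx": 0, "ty": 0.3, "tz": 0, "rx": 0, "ry": 0, "rz": 0, "gripper": -1}, {"tx": 0, "ty": 0.2, "tz": 0, "rx": 0, "ry": 0, "rz": 0, "gripper": -1}, {"tx": 0, "ty": 0.2, "tz": 0, "rx": 0, "ry": 0, "rz": 0, "gripper": -1}, {"tx": 0, "ty": 0, "tz": 0, "rx": 0, "ry": 0, "rz": 0, "gripper": -1}, {"tx": 0, "ty": 0, "tz": 0, "rx": 0, "ry": 0, "rz": 0, "gripper": -1}]' --squeeze 30

```text
clock: 38.85
eef_pos: [626.2, 25.7, 195.0]
tcp_rot: [-3.13, -0.003, 1.572]
contact_force: [-23.5, 0.7, 16.4]
opening: 0.001
```

move_arm --increments '[{"tx": 0, "ty": 0.2, "tz": 0, "rx": 0, "ry": 0, "rz": 0, "gripper": -1}, {"tx": 0, "ty": 0.1, "tz": 0, "rx": 0, "ry": 0, "rz": 0, "gripper": -1}, {"tx": 0, "ty": 0, "tz": 0, "rx": 0, "ry": 0, "rz": 0, "gripper": -1}, {"tx": 0, "ty": 0, "tz": 0, "rx": 0, "ry": 0, "rz": 0, "gripper": -1}]' --squeeze 30

```text
clock: 39.25
eef_pos: [626.2, 25.7, 195.0]
tcp_rot: [-3.124, -0.003, 1.572]
contact_force: [-35.9, -0.3, 24.3]
opening: -0.002
```

move_arm --increments '[{"tx": 0, "ty": -1, "tz": 0, "rx": 0, "ry": 0, "rz": 0, "gripper": -1}, {"tx": 0, "ty": -3, "tz": 0, "rx": 0, "ry": 0, "rz": 0, "gripper": -1}, {"tx": 0, "ty": -4, "tz": -2, "rx": 0, "ry": 0, "rz": 0, "gripper": -1}, {"tx": 0, "ty": -4, "tz": -3, "rx": 0, "ry": 0, "rz": 0, "gripper": -1}, {"tx": 0, "ty": -4, "tz": -3, "rx": 0, "ry": 0, "rz": 0, "gripper": -1}, {"tx": 0, "ty": -2, "tz": -2.5, "rx": 0, "ry": 0, "rz": 0, "gripper": -1}, {"tx": 0, "ty": 0, "tz": 0, "rx": 0, "ry": 0, "rz": 0, "gripper": -1}]' --squeeze 30

```text
clock: 39.95
eef_pos: [453.8, 24.8, 303.7]
tcp_rot: [3.138, -0.003, 1.572]
contact_force: [0.9, 0.2, -0.6]
opening: -0.003
```

```bash
python3 d.py R;cat > f.py <<'E'
from h import *
im,D=r.grab_frame('side');m=r.camera_model('side');v,u=np.mgrid[:384,:512];p=np.stack([(u-m['cx'])/m['fx']*D,(v-m['cy'])/m['fy']*D,D],-1)
w=((p-np.array(m['t']))@np.array(m['R']))[D>0];q=np.c_[(w[:,:2]-C)@Rc,w[:,2]]
print([(y,len(k),np.round(np.median(k[:,0]),1)) for y in range(-165,180,15) for k in [q[(abs(q[:,1]-y)<8)&(q[:,2]>110)&(q[:,2]<225)&(q[:,0]>-190)&(q[:,0]<-120)]] if len(k)>4])
cv2.imwrite('pics/f.png',cv2.resize(im[80:330,90:420],None,fx=2.3,fy=2.3)[:,:,::-1])
E
python3 f.py
python3 - <<'E'
from h import *
s=r.sense();a=list(s['eef_pos'])+[s['tcp_rot'][2]]
p=pose('R',1.34,145,52,300);print(p)
e=poly(lin(a,p,12))
E
```

```text
tcp [453.8  24.8 303.7] [ 3.138e+00 -3.000e-03  1.572e+00] F [ 0.9  0.2 -0.6] 39.95
scene L 335 theta med -0.007 iqr [-0.054  0.044]
scene R 355 theta med 1.281 iqr [1.207 1.339]
side L 287 theta med -0.004 iqr [-0.051  0.046]
side R 334 theta med 1.309 iqr [1.244 1.358]
shut pose [634.87 -57.94 195.     1.58]
[(-165, 12, np.float64(-176.7)), (-135, 40, np.float64(-122.7)), (-120, 46, np.float64(-122.4)), (-105, 46, np.float64(-122.4)), (-90, 45, np.float64(-122.7)), (-75, 47, np.float64(-122.5)), (-60, 45, np.float64(-122.5)), (-45, 45, np.float64(-122.2)), (-30, 45, np.float64(-122.8)), (-15, 59, np.float64(-123.1)), (0, 47, np.float64(-135.9)), (15, 63, np.float64(-145.1)), (30, 47, np.float64(-145.5)), (45, 46, np.float64(-145.6)), (60, 46, np.float64(-145.7)), (75, 35, np.float64(-145.3)), (90, 10, np.float64(-145.3)), (105, 12, np.float64(-145.2)), (120, 20, np.float64(-145.5)), (135, 22, np.float64(-145.5)), (150, 22, np.float64(-145.6)), (165, 21, np.float64(-145.8))]
[np.float64(497.7387512687682), np.float64(-216.63545958881707), 300, 2.9197963267948963]
[{"tx": -2.0, "ty":
[... 349 characters left out ...]
"rx": 0, "ry": 0, "rz": -6.4, "gripper": -1}, {"tx": -1.9, "ty": -0.8, "tz": -0.0, "rx": 0, "ry": 0, "rz": -6.5, "gripper": -1}, {"tx": -1.7, "ty": -1.0, "tz": -0.0, "rx": 0, "ry": 0, "rz": -6.4, "gripper": -1}, {"tx": -1.7, "ty": -1.1, "tz": -0.0, "rx": 0, "ry": 0, "rz": -6.4, "gripper": -1}, {"tx": -1.5, "ty": -1.4, "tz": -0.0, "rx": 0, "ry": 0, "rz": -6.5, "gripper": -1}, {"tx": -1.4, "ty": -1.5, "tz": -0.0, "rx": 0, "ry": 0, "rz": -6.4, "gripper": -1}, {"tx": -1.2, "ty": -1.7, "tz": -0.0, "rx": 0, "ry": 0, "rz": -6.4, "gripper": -1}, {"tx": -1.0, "ty": -1.8, "tz": -0.0, "rx": 0, "ry": 0, "rz": -6.4, "gripper": -1}]
end [497.51, -217.08, 299.92, 2.92] target [497.74, -216.64, 300.0, 2.92]
```

The shelf face reads −122.5 and the rebated door −145.5 along its whole width, against −123 and −146 expected. Now the flanged door.

move_arm --increments '[{"tx": -2.0, "ty": 0.4, "tz": 0, "rx": 0, "ry": 0, "rz": -6.4, "gripper": -1}, {"tx": -2.0, "ty": 0.1, "tz": 0, "rx": 0, "ry": 0, "rz": -6.5, "gripper": -1}, {"tx": -2.1, "ty": -0.1, "tz": 0, "rx": 0, "ry": 0, "rz": -6.4, "gripper": -1}, {"tx": -2.0, "ty": -0.4, "tz": 0, "rx": 0, "ry": 0, "rz": -6.4, "gripper": -1}, {"tx": -2.0, "ty": -0.5, "tz": 0, "rx": 0, "ry": 0, "rz": -6.4, "gripper": -1}, {"tx": -1.9, "ty": -0.8, "tz": 0, "rx": 0, "ry": 0, "rz": -6.5, "gripper": -1}, {"tx": -1.7, "ty": -1.0, "tz": 0, "rx": 0, "ry": 0, "rz": -6.4, "gripper": -1}, {"tx": -1.7, "ty": -1.1, "tz": 0, "rx": 0, "ry": 0, "rz": -6.4, "gripper": -1}, {"tx": -1.5, "ty": -1.4, "tz": 0, "rx": 0, "ry": 0, "rz": -6.5, "gripper": -1}, {"tx": -1.4, "ty": -1.5, "tz": 0, "rx": 0, "ry": 0, "rz": -6.4, "gripper": -1}, {"tx": -1.2, "ty": -1.7, "tz": 0, "rx": 0, "ry": 0, "rz": -6.4, "gripper": -1}, {"tx": -1.0, "ty": -1.9, "tz": 0, "rx": 0, "ry": 0, "rz": -6.4, "gripper": -1}]' --squeeze 30

```text
clock: 41.3
eef_pos: [497.5, -219.1, 297.5]
tcp_rot: [3.139, -0.005, 2.924]
contact_force: [0.7, 0.1, -0.5]
opening: -0.002
```

move_arm --increments '[{"tx": 0, "ty": 0, "tz": 0, "rx": 0, "ry": 0, "rz": 0, "gripper": -1}]' --squeeze 30

```text
clock: 41.4
eef_pos: [497.6, -220.2, 297.5]
tcp_rot: [3.14, -0.004, 2.92]
contact_force: [0.3, -0.4, 0.1]
opening: -0.004
```

move_arm --increments '[{"tx": 0, "ty": 0, "tz": 2.6, "rx": 0, "ry": 0, "rz": 0, "gripper": -1}, {"tx": 0, "ty": 0, "tz": 2.6, "rx": 0, "ry": 0, "rz": 0, "gripper": -1}, {"tx": 0, "ty": 0, "tz": 2.6, "rx": 0, "ry": 0, "rz": 0, "gripper": -1}, {"tx": 0, "ty": 0, "tz": 2.4, "rx": 0, "ry": 0, "rz": 0, "gripper": -1}, {"tx": 0, "ty": 0.8, "tz": 0, "rx": 0, "ry": 0, "rz": 0, "gripper": -1}, {"tx": 0, "ty": 0.8, "tz": 0, "rx": 0, "ry": 0, "rz": 0, "gripper": -1}, {"tx": 0, "ty": 0.8, "tz": 0, "rx": 0, "ry": 0, "rz": 0, "gripper": -1}, {"tx": 0, "ty": 0.8, "tz": 0, "rx": 0, "ry": 0, "rz": 0, "gripper": -1}, {"tx": 0.1, "ty": 1.4, "tz": 0, "rx": 0, "ry": 0, "rz": 5.8, "gripper": -1}, {"tx": 0.1, "ty": 1.5, "tz": 0, "rx": 0, "ry": 0, "rz": 5.8, "gripper": -1}, {"tx": 0.1, "ty": 1.5, "tz": 0, "rx": 0, "ry": 0, "rz": 5.8, "gripper": -1}, {"tx": 0, "ty": 0, "tz": 0, "rx": 0, "ry": 0, "rz": 0, "gripper": -1}]' --squeeze 30

```text
clock: 42.6
eef_pos: [516.1, -142.7, 198.9]
tcp_rot: [3.139, -0.001, 2.616]
contact_force: [0.2, -0.3, 0.7]
opening: -0.0
```

```bash
python3 d.py R
python3 - <<'E'
from h import *
poly([pose('R',t,145,20,197) for t in np.r_[.95:.25:-.1,.22,.18,.145]])
E
```

```text
tcp [ 516.1 -142.7  198.9] [ 3.139e+00 -1.000e-03  2.616e+00] F [ 0.2 -0.3  0.7] 42.6
scene L 337 theta med -0.008 iqr [-0.054  0.041]
scene R 298 theta med 0.981 iqr [0.907 1.049]
side L 279 theta med -0.007 iqr [-0.052  0.047]
side R 55 theta med 0.002 iqr [-0.039  1.039]
shut pose [634.87 -57.94 195.     1.58]
[{"tx": 0.2, "ty": 1.4, "tz": 0.1, "rx": 0, "ry": 0, "rz": 5.2, "gripper": -1}, {"tx": 0.2, "ty": 1.4, "tz": 0.0, "rx": 0, "ry": 0, "rz": 5.7, "gripper": -1}, {"tx": 0.1, "ty": 1.5, "tz": 0.0, "rx": 0, "ry": 0, "rz": 5.7, "gripper": -1}, {"tx": 0.1, "ty": 1.5, "tz": 0.0, "rx": 0, "ry": 0, "rz": 5.8, "gripper": -1}, {"tx": 0.1, "ty": 1.4, "tz": 0.0, "rx": 0, "ry": 0, "rz": 5.7, "gripper": -1}, {"tx": 0.2, "ty": 1.5, "tz": 0.0, "rx": 0, "ry": 0, "rz": 5.7, "gripper": -1}, {"tx": 0.1, "ty": 1.4, "tz": 0.0, "rx": 0, "ry": 0, "rz": 5.8, "gripper": -1}, {"tx": 0.1, "ty": 1.9, "tz": 0.0, "rx": 0, "ry": 0, "rz": 7.4, "gripper": -1}, {"tx": 0.1, "ty": 0.6, "tz": 0.0, "rx": 0, "ry": 0, "rz": 2.3, "gripper": -1}, {"tx": 0.1, "ty": 0.5, "tz": 0.0, "rx": 0, "ry": 0, "rz": 2.0, "gripper": -1}]
end [608.38, -57.21, 197.47, 1.72] target [608.62, -57.59, 197.0, 1.72]
```

move_arm --increments '[{"tx": 0.2, "ty": 1.4, "tz": 0.1, "rx": 0, "ry": 0, "rz": 5.2, "gripper": -1}, {"tx": 0.2, "ty": 1.4, "tz": 0, "rx": 0, "ry": 0, "rz": 5.7, "gripper": -1}, {"tx": 0.1, "ty": 1.5, "tz": 0, "rx": 0, "ry": 0, "rz": 5.7, "gripper": -1}, {"tx": 0.1, "ty": 1.5, "tz": 0, "rx": 0, "ry": 0, "rz": 5.8, "gripper": -1}, {"tx": 0.1, "ty": 1.4, "tz": 0, "rx": 0, "ry": 0, "rz": 5.7, "gripper": -1}, {"tx": 0.2, "ty": 1.4, "tz": 0, "rx": 0, "ry": 0, "rz": 5.7, "gripper": -1}, {"tx": 0.1, "ty": 1.2, "tz": 0, "rx": 0, "ry": 0, "rz": 5, "gripper": -1}, {"tx": 0.1, "ty": 1.0, "tz": 0, "rx": 0, "ry": 0, "rz": 4, "gripper": -1}, {"tx": 0.1, "ty": 0.8, "tz": 0, "rx": 0, "ry": 0, "rz": 3, "gripper": -1}, {"tx": 0.1, "ty": 0.6, "tz": 0, "rx": 0, "ry": 0, "rz": 2.3, "gripper": -1}, {"tx": 0.1, "ty": 0.5, "tz": 0, "rx": 0, "ry": 0, "rz": 2, "gripper": -1}, {"tx": 0, "ty": 0, "tz": 0, "rx": 0, "ry": 0, "rz": 0, "gripper": -1}]' --squeeze 30

```text
clock: 43.9
eef_pos: [605.3, -59.2, 197.5]
tcp_rot: [3.141, -0.002, 1.743]
contact_force: [0.7, 0.1, 0.3]
opening: 0.007
```

move_arm --increments '[{"tx": 0, "ty": 0.5, "tz": 0, "rx": 0, "ry": 0, "rz": 2, "gripper": -1}, {"tx": 0.1, "ty": 0.5, "tz": 0, "rx": 0, "ry": 0, "rz": 2, "gripper": -1}, {"tx": 0, "ty": 0.4, "tz": 0, "rx": 0, "ry": 0, "rz": 2, "gripper": -1}, {"tx": 0.1, "ty": 0.4, "tz": 0, "rx": 0, "ry": 0, "rz": 2, "gripper": -1}, {"tx": 0, "ty": 0.3, "tz": 0, "rx": 0, "ry": 0, "rz": 1.3, "gripper": -1}, {"tx": 0, "ty": 0.3, "tz": 0, "rx": 0, "ry": 0, "rz": 0, "gripper": -1}, {"tx": 0, "ty": 0.2, "tz": 0, "rx": 0, "ry": 0, "rz": 0, "gripper": -1}, {"tx": 0, "ty": 0.1, "tz": 0, "rx": 0, "ry": 0, "rz": 0, "gripper": -1}, {"tx": 0, "ty": 0, "tz": 0, "rx": 0, "ry": 0, "rz": 0, "gripper": -1}, {"tx": 0, "ty": 0, "tz": 0, "rx": 0, "ry": 0, "rz": 0, "gripper": -1}]' --squeeze 30

```text
clock: 44.9
eef_pos: [630.2, -54.4, 197.1]
tcp_rot: [-3.139, -0.003, 1.581]
contact_force: [-4.6, 2.0, 7.2]
opening: -0.003
```

move_arm --increments '[{"tx": 0, "ty": 0.2, "tz": 0, "rx": 0, "ry": 0, "rz": 0, "gripper": -1}, {"tx": 0, "ty": 0.2, "tz": 0, "rx": 0, "ry": 0, "rz": 0, "gripper": -1}, {"tx": 0, "ty": 0, "tz": 0, "rx": 0, "ry": 0, "rz": 0, "gripper": -1}, {"tx": 0, "ty": 0, "tz": 0, "rx": 0, "ry": 0, "rz": 0, "gripper": -1}]' --squeeze 30

```text
clock: 45.3
eef_pos: [630.6, -54.3, 196.9]
tcp_rot: [-3.131, -0.003, 1.581]
contact_force: [-21.2, 1.9, 16.3]
opening: -0.004
```

move_arm --increments '[{"tx": 0, "ty": -1, "tz": 0, "rx": 0, "ry": 0, "rz": 0, "gripper": -1}, {"tx": 0, "ty": -3, "tz": 0, "rx": 0, "ry": 0, "rz": 0, "gripper": -1}, {"tx": 0, "ty": -4, "tz": -2, "rx": 0, "ry": 0, "rz": 0, "gripper": -1}, {"tx": 0, "ty": -4, "tz": -3, "rx": 0, "ry": 0, "rz": 0, "gripper": -1}, {"tx": 0, "ty": -4, "tz": -3, "rx": 0, "ry": 0, "rz": 0, "gripper": -1}, {"tx": 0, "ty": -4, "tz": -2, "rx": 0, "ry": 0, "rz": 0, "gripper": -1}, {"tx": 0, "ty": -4, "tz": 0, "rx": 0, "ry": 0, "rz": 0, "gripper": -1}, {"tx": 0, "ty": 0, "tz": 0, "rx": 0, "ry": 0, "rz": 0, "gripper": -1}, {"tx": 0, "ty": 0, "tz": 0, "rx": 0, "ry": 0, "rz": 0, "gripper": -1}]' --squeeze 30

```text
clock: 46.2
eef_pos: [395.0, -56.9, 297.4]
tcp_rot: [-3.142, -0.002, 1.58]
contact_force: [0.4, -0.3, -0.3]
opening: 0.003
```

```bash
python3 d.py R;python3 f.py
```

```text
tcp [395.  -56.9 297.4] [-3.142e+00 -2.000e-03  1.580e+00] F [ 0.4 -0.3 -0.3] 46.2
scene L 355 theta med -0.003 iqr [-0.054  0.043]
scene R 322 theta med -0.002 iqr [-0.044  0.042]
side L 293 theta med -0.003 iqr [-0.05   0.049]
side R 310 theta med 0.005 iqr [-0.046  0.049]
shut pose [634.87 -57.94 195.     1.58]
[(-165, 49, np.float64(-145.5)), (-150, 51, np.float64(-145.5)), (-135, 49, np.float64(-145.4)), (-120, 45, np.float64(-145.8)), (-105, 47, np.float64(-145.8)), (-90, 47, np.float64(-145.7)), (-75, 49, np.float64(-146.2)), (-60, 49, np.float64(-145.8)), (-45, 79, np.float64(-148.3)), (-30, 44, np.float64(-146.1)), (-15, 44, np.float64(-145.9)), (0, 40, np.float64(-145.9)), (15, 51, np.float64(-145.1)), (30, 51, np.float64(-145.6)), (45, 47, np.float64(-145.5)), (60, 44, np.float64(-145.6)), (75, 44, np.float64(-145.5)), (90, 42, np.float64(-145.6)), (105, 46, np.float64(-145.4)), (120, 43, np.float64(-145.6)), (135, 45, np.float64(-145.3)), (150, 40, np.float64(-145.2)), (165, 41, np.float64(-145.5))]
```

View pics/f.png

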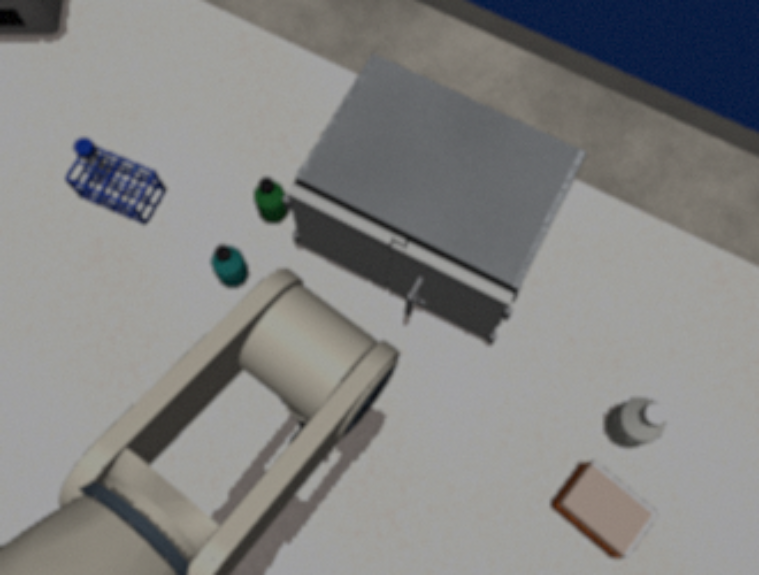

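Both doors are flush (faces at −145.5 ± 0.6 mm), with the flange/rebate joint closed at picture px (400,240). The bystanders have not moved and the arm is clear. Handing in.

```bash
python3 -c "
from rig import r
print(r.sign_off())"
```

```text
the job is handed in; nothing more can be done
None
```

The cabinet is closed: shelf home, rebated door shut, then flanged door shut over it. I handed in at about 46 s of the 64 s limit. It took two rounds, because my first shelf push stopped short.

**What went wrong:** the door seal threw off my first estimate of the cabinet's position by about 6 mm. The gripper's upper part also hit the carcass, so the shelf stopped roughly 8 mm out. I only found this after shutting both doors, when the door face read 7 mm off.

**What I did about it:** I opened both doors to about 1.3 rad by dragging on their top edges. I then pushed the shelf home with the tool tilted 25°, and shut the rebated door and then the flanged door at about 1 rad/s or less.

**Last checks, in the cabinet frame:**

| Check | Measured | Expected |
|---|---|---|
| Shelf face, rebated door shut and flanged door open | −122.5 mm | −123 mm |
| Rebated door face | about −145.5 mm | −146 mm |
| Flanged door face | about −145.8 mm | −146 mm |
| Door angles | within about 0.005 rad of shut | below 0.03 rad |

- **Bystanders:** the tube rack, tip box and reagent bottle look unmoved in the last picture. Their measured positions, taken after the first round, matched the start within the measuring noise.
- **Robot:** it is clear of everything, with no contact force. The highest reading at the end of a move was about 43 N at the wrist, pushing the rebated door shut.
- **Not checked:** I could not see the two bottles once the shelf was in. All shelf moves were slow and nothing suggested a tip, but I have no direct view of them upright.

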